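# Move the snap-fit cover to the open junction box

### The arm

A 7-joint arm with a two-finger parallel gripper is mounted at the origin on the work surface. World frame = base frame: x ahead of the robot, y to its left, z up, the work surface at z = 0. Lengths are in m, angles in rad, forces in N, time in s.
With the tool pointing down it reaches from about 0.4 to 0.9 m from the base axis. Payload 5.5 kg.
Tool frame: the origin (TCP) lies at the very end of the fingers, on their centre line; the grasp point (between the pads) lies arm.hold_point_z behind it (arm.hold_point_z is the distance from the TCP to the grasp point, in m); y points along the fingers, z is the direction in which the jaws open and shut, and the axes are right-handed (so a half turn about y gives the same grasp; the last joint's range is limited). The gripper opens to 85 mm and grips with 20 to 120 N. Pads are 22 mm wide; open, the fingers measure 114 mm over their backs; the gripper's body (76 mm by 85 mm) begins 54 mm behind the grasp point. The pads swing forward as they close: fully open they stand 13 mm farther back than shut.
Start: joints at [-0.931, 0.501, -0.427, 1.55, 0.221, 1.138, -0.21], TCP at [0.239, 0.604, 0.231] pointing down, gripper open.
Joint ranges: [-2.88, 2.88], [-0.31, 2.03], [-1.54, 1.56], [0.2, 2.42], [-1.41, 4.55], [0.19, 2.02], [-2.57, 2.57]. Speed limits (rad/s): [2.57, 2.57, 3.14, 3.14, 3.14, 3.14, 3.14].

### API

Orientations are given as a rotation vector (axis times angle).
In Python, from bench import sensors, snapshot, hand_in, arm gives the robot as it stands.
- The arm moves only by the tool arm_command, never from a script. Its argument "rows" is a list of rows, each a list of 7 numbers: the opening, from 0 (shut) to 1 (fully open), then the shift along the tool's x, y, z in m, then the turn, a rotation vector about the tool's x, y, z in degrees. A call has exactly 10 rows; each row is the pose to reach, as a shift and turn from the pose measured when the call began, along the tool's axes at that moment; what a row does not reach only later rows make up. A row lasts 1/10 s, in which the tool goes at most 50 mm and 8.59 degrees, less where a joint would pass 70% of its speed; a pose out of reach is approached as far as the arm can. A call with a gripper value outside its range is refused whole. The fingers move at their own pace and stop on an object; "newtons" is the grip in N (left out, the last holds). Time passes only in rows, so rows that repeat a pose let the fingers close, or fill a call up. It gives the time, the measured TCP pose, the force and the opening at its end, in the units of the state.
- sensors.state(): the state, without advancing time (a new reading comes with each control period).
- snapshot(name): name is "scene" or "top" or "wrist"; returns a dict with "pixels" (384x512x3 uint8, red, green, blue), "z_map" (384x512 float32, m along the optical axis (not along the pixel's ray), 0 where there is no reading), "fx", "fy", "cx", "cy" (pixels), "world_from_camera" (4x4, takes a point from camera to world coordinates). Camera axes: x right, y down, z forward; pixel columns grow to the right and rows downward; lengths in m; the calibration is good to about 2 mm. The wrist camera is an equidistant fisheye: a pixel r from the principal point sees the ray r / f radians off the axis. A picture is of the moment at which its call begins.
- hand_in(): hands the job in, once; it reports no verdict.
The state is a dict: "clock": time; "joint_positions": joint angles; "dq": joint speeds; "tau": joint torques, N m; "tool_pos": TCP position; "tool_rot": TCP orientation; "contact_force": force on the tool from outside, world axes, zero at the start; "torque": the same for the moment, N m; "finger_gap": finger opening in m.
Only numpy, scipy, OpenCV 4.12 (cv2) and the standard library are available. Lean on these libraries where they do the work, as an engineer would, in place of code of your own. Each camera call takes 0.05 s, during which the arm holds its last target.

### The job

Press the two side tabs of the closed junction box's cover together to free it, lift the cover off, and fit it to the open junction box: with the tabs still held in, press it firmly home against the springy seal, then let go so that both hooks catch and it stays down, flush and level. Work gently, for the tabs are brittle and must be squeezed evenly, and leave the boxes and everything else on the bench undisturbed.

Things in the scene. Friction and masses are not known exactly. Their poses are not given: they have to be found in the camera images.
- cover_mid (a point): Centre of the snap-fit cover's grey cap (94 mm along x, 42 mm across y, 24 mm high), 12 mm above the cap's underside; z up; about 0.12 kg. Half-way along each long side a ribbed tab stands out, 26 mm wide and 19 mm high (1 to 20 mm above the underside): squeeze these. Turned half round it fits as well.
- cover: The same cover; origin at the centre of the cap's underside. Below it a plug reaches 12 mm down, 82 x 26.4 mm: play in the box 0.8 mm each side across, 3 mm each end; its last 4 mm taper to 21.4 mm across. Keep pulls and presses on it under 15 N: over 25 N of contact between cover and box (seal and hooks included) breaks something.
- tab_l (a joint): How far the tab on the cover's +y side is pressed in, m: 0 out, 0.004 at its stop. Sprung: 4 N to start, 9 N at the stop. A square hook below it catches under the box's lip and is clear only when this tab is in by 3 mm or more. The hook has no ramp, so the cover goes into a box only with both tabs held in.
- tab_r (a joint): The same for the tab on the -y side. Both hooks must be clear at once; the seal then lifts the cover 2 mm. If the squeeze is off-centre, one tab reaches its stop before the other is free, and the box pushes the hand sideways: shift with that push until it is gone.
- cover_top (a point): Middle of the cap's top face. The grip pads stuck on the tabs differ in thickness: each outer face stands somewhere from 26 to 32.5 mm from the cover's middle, so the middle of the squeeze can lie up to 3 mm to one side. The tabs are brittle: more than 25 N from the fingers on one breaks it; a grip of 12 to 18 N is right.
- box_a_mid (a point): The box that wears the cover at the start: rim centre, 45 mm above the bench; x along the box, z up. Grey plastic, fixed to the bench: 94 mm long (x), 40 mm wide (y), on a foot 126 x 44 mm. Cover latched, the cap's underside is about 1 mm above the rim.
- box_b_mid (a point): The open box, like the other, white terminal strip in view; the point is on its middle, 45 mm above the bench. Its frame is set stiffly to some height: the rim stands anywhere from 39 to 51 mm above the bench (to be found by feel). Mouth 88 (x) x 28 mm (y) between 3 mm thick lips along the long walls. Latched, the cap's underside is about 1 mm above the rim.
- box_b_seal (a joint): How far the open box's two black rubber sealing pads (one sprung seat) are pressed down, m. They meet the plug when the cap is 3 mm above the rim and push up 3.5 N there, 5.6 N with the cap on the rim (0.003); slow to spring back. The hooks pass below the lips only in the last 0.8 mm: press the cap onto the rim, then let the tabs go. Latched: about 0.0022.
- box_a: The box that wears the cover at the start; origin at the centre of its underside, on the bench. It has the same seal.
- box_b: The open box; origin at the centre of its underside, on the bench.
- screwdriver: bystander: a screwdriver lying between the boxes, about 160 mm long
- reel: bystander: a small plywood-flanged reel, 90 mm across, 50 mm high; origin under its middle
- tape_roll: bystander: a roll of clear packing tape, 90 mm across, 48 mm high; origin under its middle
- carton: bystander: a small closed carton, 90 x 130 x 60 mm; origin under its middle
- tape_measure: bystander: a tape measure, 65 x 40 x 60 mm; origin under its middle
- gland_nut: bystander: a steel ring nut lying flat, 36 mm across, 10 mm high; origin under its middle
- mug: bystander: a white mug, 76 mm across, 90 mm high; origin under its middle
Mind the look-alikes: they are no part of the job. Leave any orange or red look-alike of the cover alone. Leave any red look-alike of the box_b alone.

How it is judged:
On the way:
1. the cover is free and lifted clear of the box that wore it (its plug at least 20 mm above the rim) (z of cover_mid in the frame of box_a_mid above 0.044 m), for 0.1 s.
At the end, for the whole second after the job is handed in: The cover is latched on the open box: it alone keeps the seal pressed by over 1.4 mm (cap within about 1.6 mm of the rim), within 5 mm of the middle lengthwise and 3 mm across, turned under 0.09 rad (either way round), tilted under 0.04 rad, both tabs back out (under 1.8 mm in), at rest (value of joint box_b_seal above 0.0014 m and z of cover_mid in the frame of box_b_mid between 0.005 and 0.021 m and y of cover_mid in the frame of box_b_mid between -0.003 and 0.003 m and x of cover_mid in the frame of box_b_mid between -0.005 and 0.005 m and angle between the x axis of cover_mid and the x axis of box_b_mid, either way round below 0.09 rad and angle between the z axis of cover_mid and the z axis of box_b_mid, either way round below 0.04 rad and angle between cover_mid's own z axis and vertical below 0.2 rad and value of joint each of tab_l, tab_r below 0.0018 m and linear speed of cover below 0.02 m/s); the robot touches nothing.
It fails at once if a tab is squeezed with more than 25 N (contact force between the fingers and tab_l above 25 N or contact force between the fingers and tab_r above 25 N).
It fails at once if the cover is pulled or pressed against a box with more than 25 N (contact force between cover and box_a above 25 N or contact force between cover and box_b above 25 N).
It fails at once if the robot pushes on a box with more than 25 N (contact force between any of the fingers, the arm and box_a above 25 N or contact force between any of the fingers, the arm and box_b above 25 N).
It fails at once if a bystander is pushed more than 20 mm from its place (distance of any of screwdriver, reel, tape_roll, carton, tape_measure, gland_nut, mug from where it was at the start of the episode above 0.02 m).
It also fails if it takes over 67 s, if anything falls off the work surface, if the arm or the gripper's body presses on something with over 40 N, if the wrist force passes 120 N, or if a joint passes its speed limit or range.

## Working session

There is one attempt and no reset: what is moved stays moved. The work goes in short steps, Python scripts to look and compute and a tool call to move; the robot and the scene stay as the last step left them, time stands still between calls to the robot, and variables do not carry over. Pictures are saved under pics/ and viewed, and the job is handed in when it is done.

Besides the shell and the picture viewer there is one more tool, called after "Emit:" by a JSON object that holds its "op" and its "data", one argument or row to a line. arm_command: Moves the arm, as the interface text tells. Its arguments: {"type":"object","properties":{"rows":{"type":"array","items":{"type":"array","items":{"type":"number"}}},"newtons":{"type":"number"}},"required":["rows"]}

```bash
ls; mkdir -p pics
python3 - <<'E'
from bench import sensors, snapshot, arm
import cv2, numpy as np
s=sensors.state()
for k,v in s.items(): print(k, np.round(v,4))
print([ (a,getattr(arm,a)) for a in dir(arm) if not a.startswith('_')])
for n in ["scene","top","wrist"]:
    d=snapshot(n); cv2.imwrite(f"pics/{n}0.png",d["pixels"][:,:,::-1]); np.savez(f"{n}0.npz",**d)
    print(n,d["fx"],d["fy"],d["cx"],d["cy"]); print(np.round(d["world_from_camera"],3))
E
```

```text
pics
clock 0.0
joint_positions [-0.9308  0.5018 -0.4268  1.5514  0.2208  1.1383 -0.2103]
dq [0.0025 0.0002 0.0009 0.0012 0.0003 0.0002 0.0011]
tau [ 7.00000e-04 -5.69504e+01 -5.81640e+00 -2.80939e+01  1.04000e-02
  1.21000e-02  0.00000e+00]
tool_pos [0.239  0.6038 0.2303]
tool_rot [-1.5524  0.296  -0.2953]
contact_force [0.0992 0.3923 0.5093]
torque [-0.0513  0.0273 -0.0541]
finger_gap 0.0854
[('IKError', <class 'bench.IKError'>), ('hold_point_z', 0.0187)]
scene 444.08819392147757 444.08819392147757 252.8465000335298 192.8073595308693
[[ 0.654  0.429 -0.623  1.262]
 [ 0.757 -0.368  0.541 -0.597]
 [ 0.003 -0.825 -0.565  0.709]
 [ 0.     0.     0.     1.   ]]
top 428.7207944277222 428.7207944277222 258.1215309168134 187.80084316242684
[[-0.005 -0.986  0.169  0.345]
 [-1.     0.004 -0.002 -0.017]
 [ 0.002 -0.169 -0.986  1.428]
 [ 0.     0.     0.     1.   ]]
wrist 297.3186396354542 297.3186396354542 259.4632308177463 187.71031330960412
[[ 0.369  0.89   0.268  0.171]
 [ 0.93  -0.353 -0.108  0.63 ]
 [-0.001  0.289 -0.957  0.373]
 [ 0.     0.     0.     1.   ]]
```

View pics/scene0.png

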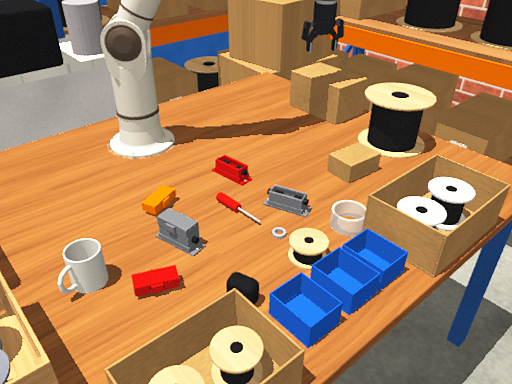

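View pics/top0.png

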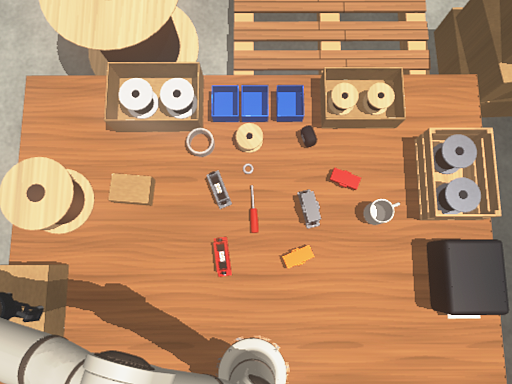

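View pics/wrist0.png

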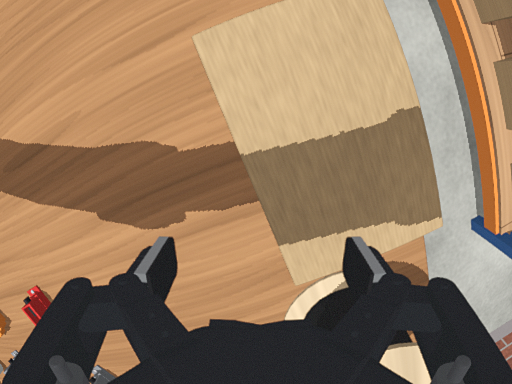

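Candidates: the covered grey box is at top (310,208) / scene (180,230). The open grey box is at top (218,188) / scene (288,199). The look-alikes are the red open box at top (222,257), the red cover at (345,179) and the orange cover at (298,256). I choose the two grey ones and check them in close crops.

Run:
```python
import cv2, numpy as np
t=np.load("top0.npz"); s=np.load("scene0.npz")
def crop(d,x0,y0,x1,y1,k): return cv2.resize(d["pixels"][y0:y1,x0:x1,::-1],None,fx=k,fy=k,interpolation=cv2.INTER_CUBIC)
a=crop(t,285,178,335,238,6);b=crop(t,195,160,245,220,6)
cv2.imwrite("pics/crop_top.png",np.hstack([a,b]))
a=crop(s,145,200,215,260,5);b=crop(s,255,175,325,235,5)
cv2.imwrite("pics/crop_scene.png",np.hstack([a,b]))
def world(d,u,v,z=None):
    R=d["world_from_camera"]; zz=d["z_map"][v,u] if z is None else z
    return (R@np.array([(u-d["cx"])/d["fx"]*zz,(v-d["cy"])/d["fy"]*zz,zz,1]))[:3]
# heights around
for d,name,(x0,y0,x1,y1) in [(t,'A',(285,178,335,238)),(t,'B',(195,160,245,220))]:
    v,u=np.mgrid[y0:y1,x0:x1]; z=d["z_map"][y0:y1,x0:x1]
    P=np.stack([(u-d["cx"])/d["fx"]*z,(v-d["cy"])/d["fy"]*z,z,np.ones_like(z)],-1)@d["world_from_camera"].T
    P=P[...,:3].reshape(-1,3); h=P[:,2]
    print(name,np.histogram(h,bins=np.arange(-.01,.1,.005)))
    m=h>(0.055 if name=='A' else 0.03)
    Q=P[m]; r=cv2.minAreaRect(Q[:,:2].astype(np.float32)*1000); print(m.sum(),Q.mean(0),r)
```

```text
A (array([ 177, 1169,  991,  118,   12,   20,   10,   10,   15,   21,    5,
          4,    8,    6,   36,  235,  139,    9,    0,    0,    0]), array([-0.01 , -0.005,  0.   ,  0.005,  0.01 ,  0.015,  0.02 ,  0.025,
        0.03 ,  0.035,  0.04 ,  0.045,  0.05 ,  0.055,  0.06 ,  0.065,
        0.07 ,  0.075,  0.08 ,  0.085,  0.09 ,  0.095]))
438 [ 0.51336368 -0.18283602  0.10915588] ((437.7461242675781, -134.88665771484375), (94.32598114013672, 284.005126953125), 56.536834716796875)
B (array([ 161, 1188, 1089,  187,   26,   44,   33,    7,   22,   84,   60,
         69,   19,    0,    0,    0,    0,    0,    0,    0,    0]), array([-0.01 , -0.005,  0.   ,  0.005,  0.01 ,  0.015,  0.02 ,  0.025,
        0.03 ,  0.035,  0.04 ,  0.045,  0.05 ,  0.055,  0.06 ,  0.065,
        0.07 ,  0.075,  0.08 ,  0.085,  0.09 ,  0.095]))
264 [0.57704054 0.10521294 0.09453891] ((488.0984191894531, 67.4616928100586), (329.508544921875, 41.25752639770508), 23.535799026489258)
```

View pics/crop_top.png

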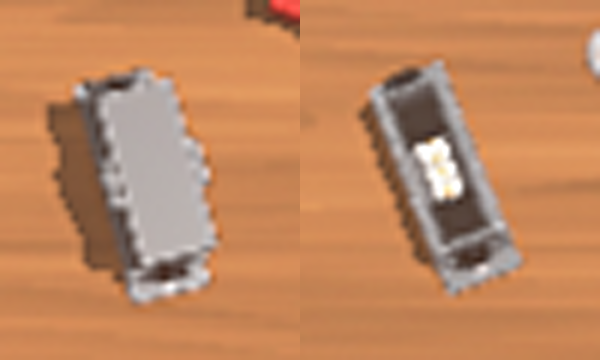

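View pics/crop_scene.png

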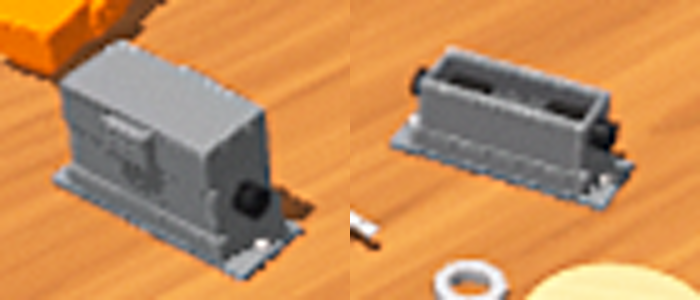

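The crops confirm both choices: on the left, the grey cap with its side tab on the closed box; on the right, the grey open box with the white terminal strip. Next, rough poses.

```bash
cat > h.py <<'E'
import cv2, numpy as np
from scipy.spatial.transform import Rotation as Ro
from bench import sensors, snapshot, arm
def pts(d,box):
    x0,y0,x1,y1=box
    v,u=np.mgrid[y0:y1,x0:x1]; z=d["z_map"][y0:y1,x0:x1].astype(float)
    x=(u-d["cx"])/d["fx"]; y=(v-d["cy"])/d["fy"]
    P=np.stack([x*z,y*z,z,np.ones_like(z)],-1)@d["world_from_camera"].T
    return P[...,:3]
def ray(d,uv,fish=False):
    uv=np.atleast_2d(uv).astype(float); x=(uv[:,0]-d["cx"])/d["fx"]; y=(uv[:,1]-d["cy"])/d["fy"]
    if fish:
        r=np.hypot(x,y)+1e-12; k=np.sin(r)/r; D=np.stack([x*k,y*k,np.cos(r)],-1)
    else: D=np.stack([x,y,np.ones_like(x)],-1)
    W=np.asarray(d["world_from_camera"]); return W[:3,3],D@W[:3,:3].T
def onplane(d,uv,z,fish=False):
    o,D=ray(d,uv,fish); return o+D*((z-o[2])/D[:,2])[:,None]
def pose():
    s=sensors.state(); return np.array(s["tool_pos"]),Ro.from_rotvec(s["tool_rot"]),s
E
python3 - <<'E'
from h import *
t=np.load("top0.npz")
for n,b,lo,hi in [('A',(285,178,335,238),.06,.08),('B',(195,160,245,220),.033,.056)]:
    P=pts(t,b).reshape(-1,3); Q=P[(P[:,2]>lo)&(P[:,2]<hi)]
    print(n,len(Q),Q.mean(0),np.median(Q[:,2]),cv2.minAreaRect((Q[:,:2]*1000).astype(np.float32)))
p,R,s=pose(); print(R.as_matrix().round(3))
E
```

```text
A 419 [ 0.51884901 -0.1880889   0.06898262] 0.06906460980655282 ((519.324462890625, -188.3548126220703), (93.41241455078125, 53.871585845947266), 11.50424575805664)
B 244 [0.58646142 0.11022405 0.04245103] 0.04254301085922385 ((587.0325317382812, 110.68377685546875), (113.93791198730469, 39.567527770996094), 22.178321838378906)
[[ 0.93  -0.001  0.368]
 [-0.368 -0.001  0.93 ]
 [-0.    -1.    -0.001]]
```

Emit:
{"op": "arm_command", "data": {
  "rows": [
    [1, 0.05, 0.003, -0.057, 0, -3, 0],
    [1, 0.1, 0.006, -0.115, 0, -6, 0],
    [1, 0.15, 0.01, -0.172, 0, -9, 0],
    [1, 0.2, 0.014, -0.23, 0, -12, 0],
    [1, 0.25, 0.017, -0.287, 0, -15, 0],
    [1, 0.3, 0.02, -0.345, 0, -18, 0],
    [1, 0.35, 0.023, -0.402, 0, -21, 0],
    [1, 0.4, 0.025, -0.46, 0, -24, 0],
    [1, 0.45, 0.028, -0.517, 0, -27, 0],
    [1, 0.5, 0.03, -0.575, 0, -30, 0]
  ],
  "newtons": 20
}}

```text
clock: 1.15
tool_pos: [0.4053, 0.1312, 0.2104]
tool_rot: [-1.569, -0.117, 0.117]
contact_force: [1.1, 1.1, 0.3]
finger_gap: 0.0854
```

```bash
cat >> h.py <<'E'
def delta(target,phi_deg):
    """tool-axis shift & yaw to reach target with tool down & tool x at phi (also small tilt fix)"""
    p,R,s=pose(); c,q=np.cos(np.radians(phi_deg)),np.sin(np.radians(phi_deg))
    T=np.array([[c,0,-q],[q,0,c],[0,-1,0]])
    d=R.inv().apply(np.array(target)-p); r=np.degrees((R.inv()*Ro.from_matrix(T)).as_rotvec())
    M=R.as_matrix()
    print("t=%.2f"%s["clock"],"pos",p.round(4),"phi %.2f"%np.degrees(np.arctan2(M[1,0],M[0,0])),"F",np.round(s["contact_force"],2),"M",np.round(s["torque"],2),"gap %.4f"%s["finger_gap"])
    print("shift",d.round(4),"turn",r.round(2))
E
python3 -c "
from h import *
delta([.519,-.188,.19],11.5); print(sensors.state()['joint_positions'])"
```

```text
t=1.15 pos [0.4053 0.1312 0.2104] phi 8.54 F [1.12 1.07 0.33] M [ 0.07 -0.12 -0.  ] gap 0.0854
shift [ 0.065   0.0208 -0.3325] turn [ 0.08 -2.96 -0.01]
[-0.10711744  0.1041238  -0.28545395  2.10716879  0.03793476  0.93532565
  1.3062412 ]
```

Emit:
{"op": "arm_command", "data": {
  "rows": [
    [1, 0.008, 0.003, -0.041, 0, -0.5, 0],
    [1, 0.016, 0.006, -0.083, 0, -1, 0],
    [1, 0.024, 0.009, -0.125, 0, -1.5, 0],
    [1, 0.032, 0.012, -0.166, 0, -2, 0],
    [1, 0.04, 0.015, -0.208, 0, -2.5, 0],
    [1, 0.049, 0.018, -0.25, 0, -3, 0],
    [1, 0.057, 0.02, -0.291, 0, -3, 0],
    [1, 0.065, 0.02, -0.333, 0, -3, 0],
    [1, 0.065, 0.02, -0.333, 0, -3, 0],
    [1, 0.065, 0.02, -0.333, 0, -3, 0]
  ]
}}

```text
clock: 2.15
tool_pos: [0.5186, -0.1895, 0.1902]
tool_rot: [-1.566, -0.155, 0.157]
contact_force: [-0.6, 0.9, 0.1]
finger_gap: 0.0855
```

Run:
```python
from h import *
delta([.519,-.188,.15],11.5); print(np.round(sensors.state()['joint_positions'],3))
d=snapshot("wrist"); np.savez("w1.npz",**d); cv2.imwrite("pics/w1.png",d["pixels"][:,:,::-1])
```

```text
t=2.15 pos [ 0.5186 -0.1895  0.1902] phi 11.40 F [-0.62  0.9   0.05] M [ 0.06 -0.03  0.03] gap 0.0855
shift [0.0007 0.0402 0.0014] turn [ 0.04 -0.1  -0.07]
[ 0.329  0.341 -0.034  1.85   0.016  0.951  2.057]
```

View pics/w1.png

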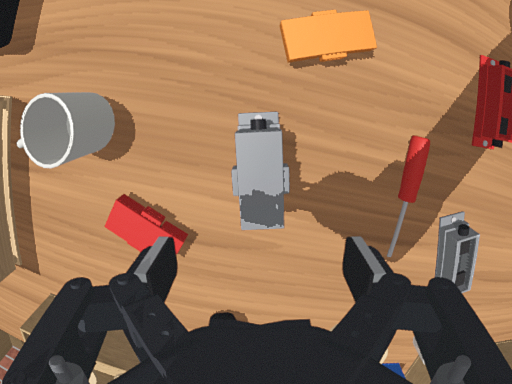

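The wrist view shows the grey cap at about (260,180) with tabs at (236,181) and (288,179). The red cover (147,225), orange cover (328,35) and screwdriver (407,190) are well clear. Now a close crop to measure.

Run:
```python
from h import *
d=np.load("w1.npz"); im=d["pixels"]
c=cv2.resize(im[100:240,215:310,::-1],None,fx=5.5,fy=4.2,interpolation=cv2.INTER_CUBIC)
c=cv2.resize(im[105:240,210:315,::-1],None,fx=4.4,fy=4.4,interpolation=cv2.INTER_CUBIC)
cv2.imwrite("pics/w1c.png",c)
hsv=cv2.cvtColor(im,cv2.COLOR_RGB2HSV); 
# depth heights
v,u=np.mgrid[105:240,210:315]; z=d["z_map"][105:240,210:315]
o,D=ray(d,np.stack([u.ravel(),v.ravel()],1),True)
# z along optical axis
W=d["world_from_camera"]; ca=D@W[:3,2]; P=o+D*(z.ravel()/ca)[:,None]
P=P.reshape(135,105,3)
for r in (120,140,160,170,180,190,200,215): print(r,(P[r-105,::4,2]*1000).round().astype(int))
np.save("P1.npy",P)
```

```text
120 [-1  0  1 -1  0  1  0  6  4  6 34 39 40 38  6  6  3  4  0  1  0 -1  1  0
  0  1  0]
140 [ 0  0  0  0  0  1  0 70 70 70 70 68 70 69 71 71 71 70 69  1  0  1  1  0
  1  0  0]
160 [ 1  0 -1 -1 -1  0  1 71 71 70 70 69 70 70 69 68 70 70 69  1  1  1  0  0
  0  0  2]
170 [ 0  0  1 -1 -1 -1 66 72 71 70 69 69 70 70 70 69 69 70 71 67  0  0 -1  0
  1 -2  0]
180 [ 0  1  1 -1  0  1 66 71 70 69 69 70 69 70 70 70 70 70 70 66  2  1  0  0
  0  1 -1]
190 [ 0 -1  0  1  0  0 66 69 69 70 69 70 71 69 70 71 70 70 69 66  0  0 -1  0
  0  1  1]
200 [  0  -1   1   0   0  -1   0   1  70  70  70  71  70  70  69  71  70  71
  70   1   0   0  -1 333   0   0   1]
215 [ 1 -1  0  0 -1 -1  0  0 70 71 69 70 69 71 70 70 70 70 71  1  1  1 -1  0
  0  1  1]
```

View pics/w1c.png

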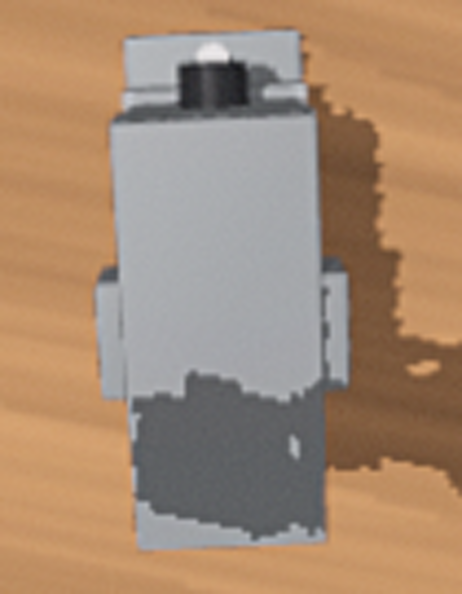

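Run:
```python
from h import *
P=np.load("P1.npy"); h=P[...,2]
m=((h>.062)&(h<.075)).astype(np.uint8)
n,lab,st,ce=cv2.connectedComponentsWithStats(m); k=1+np.argmax(st[1:,4]); m=lab==k
# cap: from erosion rows excluding tab rows
Q=P[m&(h>.0675)][:,:2]
pix=np.argwhere(m)+[105,210]
d=np.load("w1.npz")
# edges: per row, left/right boundary at half pixel
rows={}
L=[];Rr=[]
for r in np.unique(pix[:,0]):
    cs=pix[pix[:,0]==r,1]; rows[r]=(cs.min()-.5,cs.max()+.5)
rr=np.array(sorted(rows)); l=np.array([rows[r][0] for r in rr]); g=np.array([rows[r][1] for r in rr])
print(rr[0],rr[-1]); 
tab=(g-l)>50; 
for r in rr[::6]: print(r,rows[r],onplane(d,[[rows[r][0],r],[rows[r][1],r]],.07,True)[:,:2].round(4).tolist())
capr=[r for r in rr if (r>rr[0]+3 and r<163) or (r>201 and r<rr[-1]-3)]
A=onplane(d,[[rows[r][0],r] for r in capr],.07,True)[:,:2]; B=onplane(d,[[rows[r][1],r] for r in capr],.07,True)[:,:2]
for S in (A,B):
    f=cv2.fitLine((S*1000).astype(np.float32),cv2.DIST_HUBER,0,.01,.01).ravel(); print(np.degrees(np.arctan2(f[1],f[0])),f[2:])
r=cv2.minAreaRect((Q*1000).astype(np.float32)); print(r)
```

```text
130 229
130 (np.float64(271.5), np.float64(281.5)) [[0.4704, -0.1892], [0.4686, -0.1805]]
136 (np.float64(234.5), np.float64(281.5)) [[0.4821, -0.2203], [0.4739, -0.1794]]
142 (np.float64(234.5), np.float64(282.5)) [[0.4874, -0.2193], [0.479, -0.1774]]
148 (np.float64(235.5), np.float64(282.5)) [[0.4926, -0.2175], [0.4843, -0.1762]]
154 (np.float64(235.5), np.float64(282.5)) [[0.498, -0.2165], [0.4897, -0.1751]]
160 (np.float64(235.5), np.float64(282.5)) [[0.5034, -0.2155], [0.495, -0.1739]]
166 (np.float64(236.5), np.float64(288.5)) [[0.5087, -0.2136], [0.4994, -0.1673]]
172 (np.float64(230.5), np.float64(288.5)) [[0.5153, -0.218], [0.5048, -0.1661]]
178 (np.float64(231.5), np.float64(289.5)) [[0.5207, -0.2161], [0.5102, -0.1639]]
184 (np.float64(231.5), np.float64(288.5)) [[0.5263, -0.2151], [0.516, -0.1636]]
190 (np.float64(232.5), np.float64(289.5)) [[0.5318, -0.2132], [0.5214, -0.1613]]
196 (np.float64(238.5), np.float64(283.5)) [[0.5365, -0.2067], [0.5282, -0.1655]]
202 (np.float64(238.5), np.float64(283.5)) [[0.5424, -0.2057], [0.534, -0.1642]]
208 (np.float64(239.5), np.float64(283.5)) [[0.5481, -0.2037], [0.5399, -0.1629]]
214 (np.float64(239.5), np.float64(283.5)) [[0.5541, -0.2026], [0.5459, -0.1615]]
220 (np.float64(239.5), np.float64(283.5)) [[0.5602, -0.2016], [0.5519, -0.1601]]
226 (np.float64(240.5), np.float64(284.5)) [[0.5663, -0.1995], [0.5579, -0.1577]]
13.969721 [ 520.31036 -210.97267]
13.447838 [ 516.5028  -168.55652]
((520.1139526367188, -189.87554931640625), (94.55462646484375, 43.502567291259766), 13.947468757629395)
```

Run:
```python
from h import *
d=np.load("w1.npz")
c=np.array([.5201,-.1899]); a=np.radians(13.8); ex=np.array([np.cos(a),np.sin(a)]); ey=np.array([-ex[1],ex[0]])
rows={}
P=np.load("P1.npy");h=P[...,2]; m=(h>.062)&(h<.075)
for r in range(169,192):
    cs=np.where(m[r-105])[0]+210; rows[r]=(cs.min()-.5,cs.max()+.5)
for i in (0,1):
    S=onplane(d,[[rows[r][i],r] for r in rows],.066,True)[:,:2]-c
    print("tab",np.median(S@ey),(S@ex).min(),(S@ex).max())
for r in (145,155,210,222):
    cs=np.where(m[r-105])[0]+210; S=onplane(d,[[cs.min()-.5,r],[cs.max()+.5,r]],.07,True)[:,:2]-c; print((S@ey).round(4))
delta([.5201,-.1899,.11],13.8)
```

```text
tab -0.02616448170210762 -0.013244670964202222 0.008044663315296213
tab 0.027796435425653614 -0.011003905975276477 0.01033509800755518
[-0.0209  0.0219]
[-0.0206  0.0217]
[-0.0202  0.0215]
[-0.0201  0.0213]
t=2.20 pos [ 0.5186 -0.1879  0.1903] phi 11.53 F [0.78 0.64 0.02] M [ 0.01 -0.03 -0.  ] gap 0.0857
shift [ 0.0012  0.0802 -0.0022] turn [ 0.01 -2.27 -0.07]
```

Emit:
{"op": "arm_command", "data": {
  "rows": [
    [0.9, 0.001, 0.015, -0.001, 0, -1, 0],
    [0.85, 0.001, 0.03, -0.001, 0, -2, 0],
    [0.85, 0.001, 0.045, -0.001, 0, -2.3, 0],
    [0.85, 0.001, 0.06, -0.001, 0, -2.3, 0],
    [0.85, 0.001, 0.075, -0.001, 0, -2.3, 0],
    [0.85, 0.001, 0.09, -0.001, 0, -2.3, 0],
    [0.85, 0.001, 0.1, -0.001, 0, -2.3, 0],
    [0.85, 0.001, 0.105, -0.001, 0, -2.3, 0],
    [0.85, 0.001, 0.105, -0.001, 0, -2.3, 0],
    [0.85, 0.001, 0.105, -0.001, 0, -2.3, 0]
  ]
}}

```text
clock: 3.2
tool_pos: [0.52, -0.1885, 0.0856]
tool_rot: [-1.563, -0.189, 0.19]
contact_force: [-0.8, 0.6, 0.8]
finger_gap: 0.0726
```

Run:
```python
from h import *
d=snapshot("wrist"); np.savez("w2.npz",**d); cv2.imwrite("pics/w2.png",d["pixels"][:,:,::-1])
delta([.5199,-.1891,.038],13.8)
```

```text
t=3.25 pos [ 0.5203 -0.1888  0.0859] phi 13.85 F [ 0.23  0.18 -0.43] M [-0.03 -0.02  0.02] gap 0.0725
shift [-0.0004  0.0479 -0.0002] turn [ 0.04  0.05 -0.01]
```

View pics/w2.png

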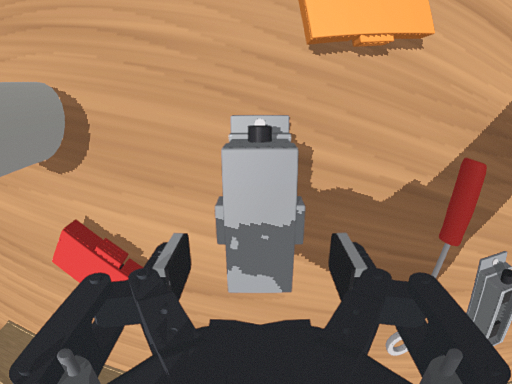

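Run:
```python
from h import *
d=np.load("w2.npz"); im=d["pixels"]; z=d["z_map"]
hsv=cv2.cvtColor(im,cv2.COLOR_RGB2HSV); m=((hsv[...,0]<8)|(hsv[...,0]>172))&(hsv[...,1]>150)&(hsv[...,2]>60)
m[:, 200:]=0
vu=np.argwhere(m); o,D=ray(d,vu[:,::-1],True); W=d["world_from_camera"]; P=o+D*(z[m]/(D@W[:3,2]))[:,None]
c=np.array([.5201,-.1899]); a=np.radians(13.8); ex=np.array([np.cos(a),np.sin(a)]); ey=np.array([-ex[1],ex[0]])
S=P[:,:2]-c; X=S@ex;Y=S@ey; i=np.argmax(Y); print(len(P),P[:,2].max(),"nearest Y",Y[i],X[i],P[i,2]); print(X.min(),X.max(), Y.min(), Y[np.abs(X)<.02].max() if (np.abs(X)<.02).any() else None)
```

```text
3162 0.22829803453049358 nearest Y 0.0006321315398707377 -0.07277244410561247 0.22829803453049358
-0.07277244410561247 0.09364190169287977 -0.22188761383883004 -0.04648549517310901
```

Run:
```python
from h import *
d=np.load("w2.npz"); im=d["pixels"]; z=d["z_map"]
hsv=cv2.cvtColor(im,cv2.COLOR_RGB2HSV); m=((hsv[...,0]<8)|(hsv[...,0]>172))&(hsv[...,1]>150)&(hsv[...,2]>60)
m[:, 200:]=0
vu=np.argwhere(m); o,D=ray(d,vu[:,::-1],True); W=d["world_from_camera"]; P=o+D*(z[m]/(D@W[:3,2]))[:,None]
P=P[P[:,2]<.05]
c=np.array([.5201,-.1899]); a=np.radians(13.8); ex=np.array([np.cos(a),np.sin(a)]); ey=np.array([-ex[1],ex[0]])
S=P[:,:2]-c; X=S@ex;Y=S@ey
for x in np.arange(-.02,.1,.01):
    k=np.abs(X-x)<.005
    if k.sum()>5: print(round(x,3),k.sum(),np.percentile(Y[k],98).round(4),np.percentile(P[k,2],95).round(3))
```

```text
0.02 109 -0.1611 0.036
0.03 463 -0.1484 0.037
0.04 802 -0.1262 0.037
0.05 851 -0.1163 0.037
0.06 748 -0.1088 0.037
0.07 137 -0.1062 0.037
```

Emit:
{"op": "arm_command", "data": {
  "rows": [
    [0.85, -0.0002, 0.006, 0, 0, 0, 0],
    [0.85, -0.0002, 0.012, 0, 0, 0, 0],
    [0.85, -0.0002, 0.018, 0, 0, 0, 0],
    [0.85, -0.0002, 0.024, 0, 0, 0, 0],
    [0.85, -0.0002, 0.03, 0, 0, 0, 0],
    [0.85, -0.0002, 0.036, 0, 0, 0, 0],
    [0.85, -0.0002, 0.042, 0, 0, 0, 0],
    [0.82, -0.0002, 0.048, 0, 0, 0, 0],
    [0.78, -0.0002, 0.048, 0, 0, 0, 0],
    [0.75, -0.0002, 0.048, 0, 0, 0, 0]
  ],
  "newtons": 20
}}

```text
clock: 4.25
tool_pos: [0.5199, -0.1888, 0.0376]
tool_rot: [-1.563, -0.189, 0.19]
contact_force: [0.0, 0.3, 0.8]
finger_gap: 0.0643
```

Run:
```python
from h import *
d=snapshot("wrist"); np.savez("w3.npz",**d); cv2.imwrite("pics/w3.png",cv2.resize(d["pixels"][100:330,130:390,::-1],None,fx=2.5,fy=2.5))
delta([.5199,-.1891,.038],13.8)
```

```text
t=4.30 pos [ 0.5202 -0.1888  0.0379] phi 13.84 F [-0.57 -0.64 -0.24] M [-0.01 -0.06  0.01] gap 0.0644
shift [-0.0003 -0.0001 -0.0002] turn [ 0.04  0.04 -0.  ]
```

View pics/w3.png

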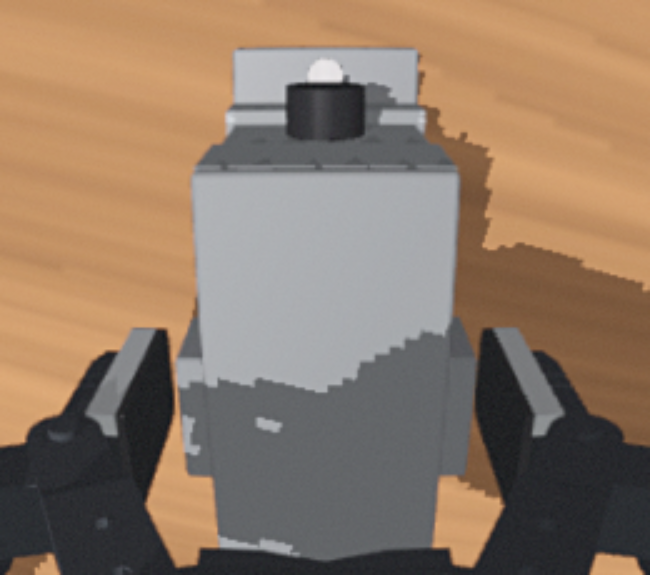

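Emit:
{"op": "arm_command", "data": {
  "rows": [
    [0.74, 0, 0, 0, 0, 0, 0],
    [0.73, 0, 0, 0, 0, 0, 0],
    [0.72, 0, 0, 0, 0, 0, 0],
    [0.71, 0, 0, 0, 0, 0, 0],
    [0.7, 0, 0, 0, 0, 0, 0],
    [0.69, 0, 0, 0, 0, 0, 0],
    [0.68, 0, 0, 0, 0, 0, 0],
    [0.67, 0, 0, 0, 0, 0, 0],
    [0.66, 0, 0, 0, 0, 0, 0],
    [0.65, 0, 0, 0, 0, 0, 0]
  ],
  "newtons": 20
}}

```text
clock: 5.3
tool_pos: [0.5201, -0.1889, 0.0379]
tool_rot: [-1.563, -0.19, 0.19]
contact_force: [-0.7, 1.3, -0.8]
finger_gap: 0.0556
```

```bash
cat >> h.py <<'E'
def st():
    p,R,s=pose(); f=R.inv().apply(s["contact_force"]); m=R.inv().apply(s["torque"])
    print("t=%.2f"%s["clock"],"pos",p.round(4),"Ftool",f.round(2),"Mtool",m.round(2),"gap %.4f"%s["finger_gap"])
E
python3 -c "
from h import *
st()"
```

```text
t=5.30 pos [ 0.5201 -0.1889  0.0379] Ftool [-0.42  0.81  1.4 ] Mtool [-0.01  0.02  0.05] gap 0.0556
```

Emit:
{"op": "arm_command", "data": {
  "rows": [
    [0.645, 0, 0, 0, 0, 0, 0],
    [0.64, 0, 0, 0, 0, 0, 0],
    [0.635, 0, 0, 0, 0, 0, 0],
    [0.63, 0, 0, 0, 0, 0, 0],
    [0.625, 0, 0, 0, 0, 0, 0],
    [0.62, 0, 0, 0, 0, 0, 0],
    [0.615, 0, 0, 0, 0, 0, 0],
    [0.61, 0, 0, 0, 0, 0, 0],
    [0.61, 0, 0, 0, 0, 0, 0],
    [0.61, 0, 0, 0, 0, 0, 0]
  ],
  "newtons": 20
}}

```text
clock: 6.3
tool_pos: [0.5202, -0.1889, 0.0381]
tool_rot: [-1.563, -0.19, 0.19]
contact_force: [-1.3, 1.4, 3.5]
finger_gap: 0.0521
```

```bash
python3 -c "
from h import *
st()"
```

```text
t=6.30 pos [ 0.5202 -0.1889  0.0381] Ftool [-0.91 -3.51  1.66] Mtool [ 0.2  -0.01  0.19] gap 0.0521
```

Emit:
{"op": "arm_command", "data": {
  "rows": [
    [0.607, 0, 0, 0, 0, 0, 0],
    [0.604, 0, -0.0002, 0, 0, 0, 0],
    [0.6, 0, -0.0003, 0, 0, 0, 0],
    [0.596, 0, -0.0004, 0, 0, 0, 0],
    [0.592, 0, -0.0005, 0, 0, 0, 0],
    [0.588, 0, -0.0006, 0, 0, 0, 0],
    [0.584, 0, -0.0007, 0, 0, 0, 0],
    [0.58, 0, -0.0008, 0, 0, 0, 0],
    [0.58, 0, -0.0008, 0, 0, 0, 0],
    [0.58, 0, -0.0008, 0, 0, 0, 0]
  ],
  "newtons": 20
}}

```text
clock: 7.3
tool_pos: [0.5202, -0.1889, 0.0387]
tool_rot: [-1.563, -0.19, 0.19]
contact_force: [0.2, -0.2, -0.2]
finger_gap: 0.0495
```

```bash
python3 -c "
from h import *
st()"
```

```text
t=7.30 pos [ 0.5202 -0.1889  0.0387] Ftool [ 0.11  0.15 -0.28] Mtool [ 0.13 -0.01 -0.04] gap 0.0495
```

Emit:
{"op": "arm_command", "data": {
  "rows": [
    [0.577, 0, 0, 0, 0, 0, 0],
    [0.574, 0, 0, 0, 0, 0, 0],
    [0.571, 0, 0, 0, 0, 0, 0],
    [0.568, 0, -0.0001, 0, 0, 0, 0],
    [0.565, 0, -0.0002, 0, 0, 0, 0],
    [0.562, 0, -0.0003, 0, 0, 0, 0],
    [0.56, 0, -0.0003, 0, 0, 0, 0],
    [0.558, 0, -0.0003, 0, 0, 0, 0],
    [0.558, 0, -0.0003, 0, 0, 0, 0],
    [0.558, 0, -0.0003, 0, 0, 0, 0]
  ],
  "newtons": 20
}}

```text
clock: 8.3
tool_pos: [0.5202, -0.189, 0.0391]
tool_rot: [-1.563, -0.19, 0.189]
contact_force: [-0.4, 0.5, 0.9]
finger_gap: 0.0477
```

```bash
python3 -c "
from h import *
st()"
```

```text
t=8.30 pos [ 0.5202 -0.189   0.0391] Ftool [-0.22 -0.95  0.6 ] Mtool [-0.01 -0.04  0.05] gap 0.0477
```

Emit:
{"op": "arm_command", "data": {
  "rows": [
    [0.556, 0, 0, 0, 0, 0, 0],
    [0.554, 0, 0, 0, 0, 0, 0],
    [0.552, 0, 0, 0, 0, 0, 0],
    [0.55, 0, 0, 0, 0, 0, 0],
    [0.548, 0, 0, 0, 0, 0, 0],
    [0.546, 0, 0, 0, 0, 0, 0],
    [0.544, 0, 0, 0, 0, 0, 0],
    [0.542, 0, 0, 0, 0, 0, 0],
    [0.54, 0, 0, 0, 0, 0, 0],
    [0.54, 0, 0, 0, 0, 0, 0]
  ],
  "newtons": 20
}}

```text
clock: 9.3
tool_pos: [0.5202, -0.189, 0.0391]
tool_rot: [-1.563, -0.19, 0.189]
contact_force: [-1.1, 1.1, 3.0]
finger_gap: 0.0462
```

Run:
```python
from h import *
st()
d=snapshot("wrist"); np.savez("w4.npz",**d); cv2.imwrite("pics/w4.png",cv2.resize(d["pixels"][100:330,130:390,::-1],None,fx=2.5,fy=2.5))
```

```text
t=9.30 pos [ 0.5202 -0.189   0.0391] Ftool [-0.84 -3.01  1.3 ] Mtool [ 0.17 -0.05  0.13] gap 0.0462
```

View pics/w4.png

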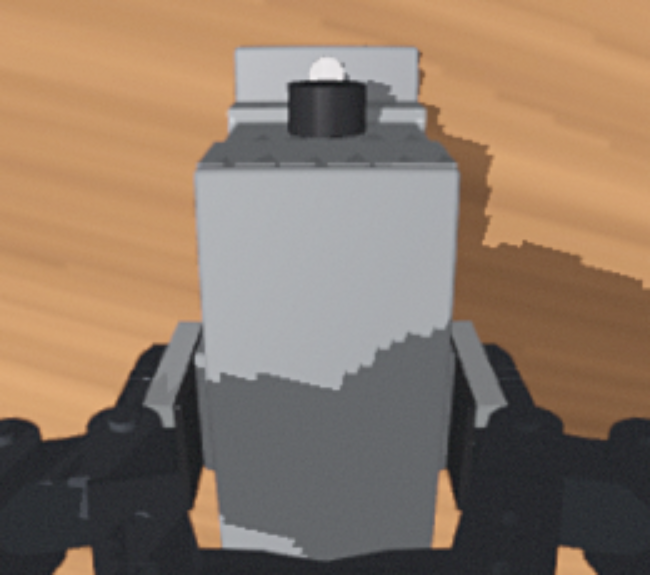

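Emit:
{"op": "arm_command", "data": {
  "rows": [
    [0.539, 0, -0.0001, 0, 0, 0, 0],
    [0.538, 0, -0.0002, 0.0001, 0, 0, 0],
    [0.537, 0, -0.0003, 0.0002, 0, 0, 0],
    [0.536, 0, -0.0004, 0.0002, 0, 0, 0],
    [0.535, 0, -0.0005, 0.0002, 0, 0, 0],
    [0.534, 0, -0.0006, 0.0002, 0, 0, 0],
    [0.533, 0, -0.0007, 0.0002, 0, 0, 0],
    [0.532, 0, -0.0008, 0.0002, 0, 0, 0],
    [0.531, 0, -0.0008, 0.0002, 0, 0, 0],
    [0.53, 0, -0.0008, 0.0002, 0, 0, 0]
  ],
  "newtons": 20
}}

```text
clock: 10.35
tool_pos: [0.5202, -0.1887, 0.0399]
tool_rot: [-1.563, -0.19, 0.19]
contact_force: [-1.0, 1.3, 3.1]
finger_gap: 0.0454
```

Run:
```python
from h import *
st()
```

```text
t=10.35 pos [ 0.5202 -0.1887  0.0399] Ftool [-0.65 -3.05  1.52] Mtool [ 0.2  -0.1   0.12] gap 0.0454
```

Emit:
{"op": "arm_command", "data": {
  "rows": [
    [0.53, 0, -0.0002, 0.0001, 0, 0, 0],
    [0.53, 0, -0.0004, 0.0002, 0, 0, 0],
    [0.53, 0, -0.0006, 0.0002, 0, 0, 0],
    [0.53, 0, -0.0008, 0.0002, 0, 0, 0],
    [0.53, 0, -0.001, 0.0002, 0, 0, 0],
    [0.53, 0, -0.0012, 0.0002, 0, 0, 0],
    [0.53, 0, -0.0014, 0.0002, 0, 0, 0],
    [0.53, 0, -0.0016, 0.0002, 0, 0, 0],
    [0.53, 0, -0.0018, 0.0002, 0, 0, 0],
    [0.53, 0, -0.002, 0.0002, 0, 0, 0]
  ],
  "newtons": 20
}}

```text
clock: 11.35
tool_pos: [0.5199, -0.1884, 0.0416]
tool_rot: [-1.563, -0.19, 0.19]
contact_force: [0.3, 0.2, -0.6]
finger_gap: 0.0453
```

Run:
```python
from h import *
st()
d=snapshot("wrist"); np.savez("w5.npz",**d); cv2.imwrite("pics/w5.png",cv2.resize(d["pixels"][100:330,130:390,::-1],None,fx=2.5,fy=2.5))
for n in ("w3","w5"):
    e=np.load(n+".npz"); z=e["z_map"]; v,u=np.mgrid[180:235,225:290]
    o,D=ray(e,np.stack([u.ravel(),v.ravel()],1),True); W=e["world_from_camera"]; P=o+D*(z[180:235,225:290].ravel()/(D@W[:3,2]))[:,None]
    print(n,np.median(P[:,2]))
```

```text
t=11.35 pos [ 0.5199 -0.1884  0.0416] Ftool [0.39 0.65 0.16] Mtool [-0.06 -0.02  0.03] gap 0.0453
w3 0.06995694236220101
w5 0.07213787004514341
```

View pics/w5.png

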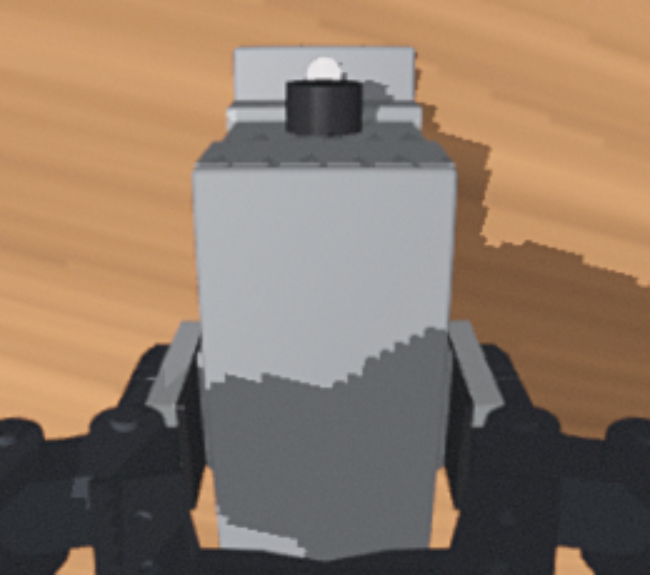

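Emit:
{"op": "arm_command", "data": {
  "rows": [
    [0.529, 0, -0.0005, 0, 0, 0, 0],
    [0.528, 0, -0.001, 0, 0, 0, 0],
    [0.527, 0, -0.0015, 0, 0, 0, 0],
    [0.526, 0, -0.002, 0, 0, 0, 0],
    [0.525, 0, -0.003, 0, 0, 0, 0],
    [0.525, 0, -0.004, 0, 0, 0, 0],
    [0.525, 0, -0.005, 0, 0, 0, 0],
    [0.525, 0, -0.006, 0, 0, 0, 0],
    [0.525, 0, -0.007, 0, 0, 0, 0],
    [0.525, 0, -0.008, 0, 0, 0, 0]
  ],
  "newtons": 20
}}

```text
clock: 12.4
tool_pos: [0.5199, -0.1884, 0.0497]
tool_rot: [-1.563, -0.19, 0.19]
contact_force: [0.2, 0.3, -0.2]
finger_gap: 0.0451
```

```bash
cat >> h.py <<'E'
def topz(name):
    e=snapshot("wrist"); np.savez(name+".npz",**e); z=e["z_map"]; v,u=np.mgrid[180:235,225:290]
    o,D=ray(e,np.stack([u.ravel(),v.ravel()],1),True); W=e["world_from_camera"]; P=o+D*(z[180:235,225:290].ravel()/(D@W[:3,2]))[:,None]
    print(name,"capz",np.median(P[:,2]).round(5),"cap-tcp",(np.median(P[:,2])-pose()[0][2]).round(5))
    cv2.imwrite("pics/%s.png"%name,cv2.resize(e["pixels"][100:330,130:390,::-1],None,fx=2.5,fy=2.5))
    return e
E
python3 - <<'E'
from h import *
st(); topz("w6")
E
```

```text
t=12.40 pos [ 0.5199 -0.1884  0.0497] Ftool [0.23 0.22 0.21] Mtool [-0.04  0.01 -0.  ] gap 0.0451
w6 capz 0.08015 cap-tcp 0.03027
```

Run:
```python
from h import *
delta([.656,.14,.2],23)
```

```text
t=12.45 pos [ 0.52   -0.1884  0.0499] phi 13.84 F [ 0.49 -0.9  -1.17] M [-0.05 -0.03  0.02] gap 0.0450
shift [ 0.2106 -0.1503  0.2863] turn [ 0.04 -9.16 -0.  ]
```

Emit:
{"op": "arm_command", "data": {
  "rows": [
    [0.525, 0, -0.005, 0, 0, 0, 0],
    [0.525, 0, -0.013, 0, 0, 0, 0],
    [0.525, 0, -0.025, 0, 0, 0, 0],
    [0.525, 0, -0.04, 0, 0, 0, 0],
    [0.525, 0, -0.055, 0, 0, 0, 0],
    [0.525, 0, -0.07, 0, 0, 0, 0],
    [0.525, 0, -0.085, 0.0, 0, 0, 0],
    [0.525, 0, -0.1, 0.0, 0, 0, 0],
    [0.525, 0, -0.115, 0.0, 0, 0, 0],
    [0.525, 0, -0.125, 0, 0, 0, 0]
  ]
}}

```text
clock: 13.45
tool_pos: [0.5208, -0.1886, 0.1774]
tool_rot: [-1.564, -0.192, 0.188]
contact_force: [0.1, -0.6, -1.7]
finger_gap: 0.0451
```

Run:
```python
from h import *
delta([.656,.14,.2],23)
topz("w7")
```

```text
t=13.45 pos [ 0.5208 -0.1886  0.1774] phi 13.84 F [ 0.1  -0.61 -1.7 ] M [-0.01 -0.05 -0.03] gap 0.0451
shift [ 0.2099 -0.0227  0.2867] turn [ 0.14 -9.16  0.13]
w7 capz 0.20775 cap-tcp 0.02918
```

View pics/w7.png

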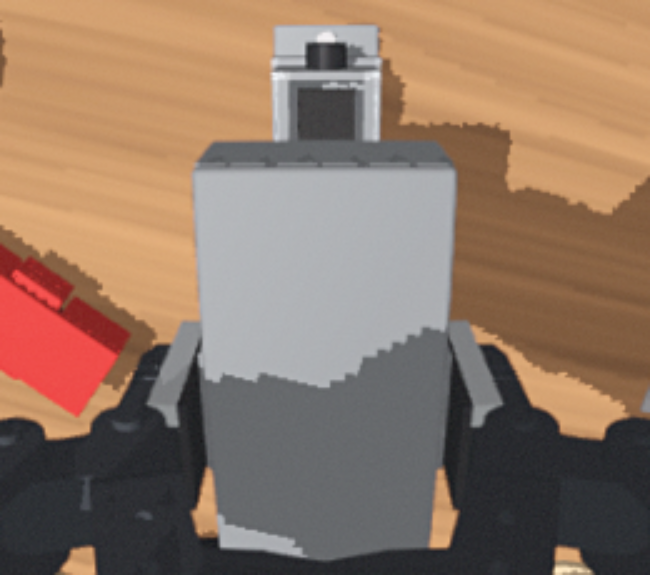

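The cover is free and held. The box A mouth is visible at crop (330,100) beneath it. Now to a viewpoint where box B sits clear of the held cover.

Emit:
{"op": "arm_command", "data": {
  "rows": [
    [0.525, 0.02, -0.003, 0.028, 0, -1, 0],
    [0.525, 0.045, -0.006, 0.062, 0, -2, 0],
    [0.525, 0.07, -0.01, 0.096, 0, -3.2, 0],
    [0.525, 0.096, -0.013, 0.132, 0, -4.3, 0],
    [0.525, 0.122, -0.016, 0.168, 0, -5.5, 0],
    [0.525, 0.148, -0.019, 0.203, 0, -6.7, 0],
    [0.525, 0.172, -0.022, 0.237, 0, -8, 0],
    [0.525, 0.195, -0.023, 0.268, 0, -9.2, 0],
    [0.525, 0.21, -0.023, 0.287, 0, -9.2, 0],
    [0.525, 0.21, -0.023, 0.287, 0, -9.2, 0]
  ]
}}

```text
clock: 14.5
tool_pos: [0.6567, 0.1464, 0.2013]
tool_rot: [-1.547, -0.325, 0.317]
contact_force: [-0.9, 0.5, -1.3]
finger_gap: 0.045
```

Run:
```python
from h import *
delta([.656,.14,.2],23)
e=topz("w8"); cv2.imwrite("pics/w8f.png",e["pixels"][:,:,::-1])
```

```text
t=14.50 pos [0.6567 0.1464 0.2013] phi 23.42 F [-0.85  0.53 -1.34] M [ 0.05 -0.01 -0.01] gap 0.0450
shift [-0.0032  0.0012 -0.0056] turn [0.04 0.42 0.28]
w8 capz 0.23143 cap-tcp 0.03037
```

View pics/w8f.png

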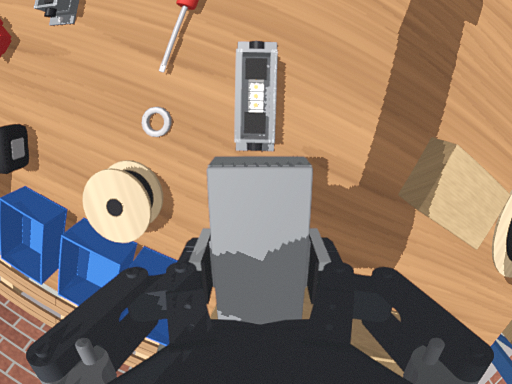

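Run:
```python
from h import *
for k in range(2):
    e=snapshot("wrist")
st()
np.savez("w9.npz",**e)
x0,y0,x1,y1=225,30,290,160
v,u=np.mgrid[y0:y1,x0:x1]; uv=np.stack([u.ravel(),v.ravel()],1); z=e["z_map"][y0:y1,x0:x1].ravel()
o,D=ray(e,uv,True); W=e["world_from_camera"]; P=(o+D*(z/(D@W[:3,2]))[:,None]); np.save("P9.npy",P.reshape(y1-y0,x1-x0,3))
h=P[:,2]; print(np.histogram(h,bins=np.arange(0,.064,.004)))
for lo,hi in ((.034,.058),(.004,.020)):
    m=(h>lo)&(h<hi); Q=P[m]
    print(m.sum(),np.median(Q[:,2]),cv2.minAreaRect((Q[:,:2]*1000).astype(np.float32)))
c=cv2.resize(e["pixels"][y0:y1,x0:x1,::-1],None,fx=4.5,fy=4.5,interpolation=cv2.INTER_CUBIC); cv2.imwrite("pics/w9c.png",c)
H=(h.reshape(y1-y0,x1-x0)*1000).round().astype(int)
for r in (50,60,80,100,120,135,142): print(r,H[r-y0,5:58:2])
```

```text
t=14.65 pos [0.6563 0.1389 0.2011] Ftool [-0.54  2.06 -0.66] Mtool [ 0.   -0.02  0.07] gap 0.0452
(array([2106, 1059,    4,   53,  459,   38,   29,   29,   58, 1063,  149,
       1225,  105,    0,    0]), array([0.   , 0.004, 0.008, 0.012, 0.016, 0.02 , 0.024, 0.028, 0.032,
       0.036, 0.04 , 0.044, 0.048, 0.052, 0.056, 0.06 ]))
2584 0.04536854490490394 ((587.230712890625, 110.56893157958984), (113.4166488647461, 40.35140609741211), 21.767671585083008)
1575 0.005663525775030209 ((587.30078125, 111.00521850585938), (124.66731262207031, 44.1201171875), 22.198240280151367)
50 [ 0  0  0  0  0  1  5  4  5  5  5  6 35 39 40 41 42 40 39 38  4  5  4  6
  4  5  0]
60 [-1  1 -1  1  0  0 48 47 48  4  4  4  6  4  5  5  5  5  6  4  5  5  5 48
 48 46 -1]
80 [  1   1   0   0   0   0  46  46  48   6  39  37  36  38  37  37  39  37
  37  38 343   6   6  47  47  46   1]
100 [ 0  1  0 -1  2  1 47 48  4  3  4  5 18 17 17 19 19 18 17 17  5  7  5 48
 47 47 -1]
120 [  0   2   0   1   1  48  47  47   4   6  37  40  38  37  38  39  37  39
  38  37  39   4   5  46 343  48   1]
135 [ 0  0  0  1 -1 47 47 47  6  5 38 38 37 38 38 38 38 37 39 38 38  5 47 47
 48  0  0]
142 [ 2 -1  1  0  0 47 47 48 46 45 45 44 44 43 43 44 43 43 43 42 42 43 48 47
 47  0  0]
```

View pics/w9c.png

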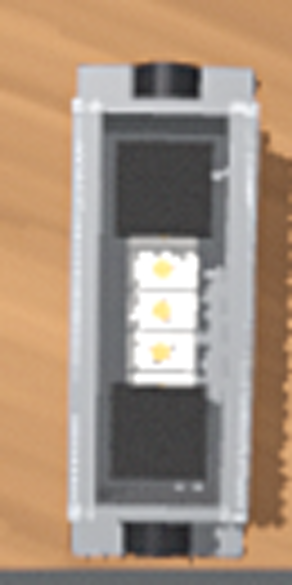

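```bash
cat >> h.py <<'E'
def cloud(e,box):
    x0,y0,x1,y1=box
    v,u=np.mgrid[y0:y1,x0:x1]; z=e["z_map"][y0:y1,x0:x1].ravel()
    o,D=ray(e,np.stack([u.ravel(),v.ravel()],1),True); W=e["world_from_camera"]
    return (o+D*(z/(D@W[:3,2]))[:,None]).reshape(y1-y0,x1-x0,3)
def rowedges(P,lo,hi,ang0,c0,smin,smax,step=.004):
    """lateral edges of the region lo<z<hi sliced along its long axis"""
    a=np.radians(ang0); ex=np.array([np.cos(a),np.sin(a)]); ey=np.array([-ex[1],ex[0]])
    Q=P.reshape(-1,3); Q=Q[(Q[:,2]>lo)&(Q[:,2]<hi)][:,:2]-c0; X,Y=Q@ex,Q@ey
    return X,Y
E
python3 - <<'E'
from h import *
e=np.load("w9.npz"); 
P=np.load("P9.npy"); c0=np.array([.5873,.1108]); x0,y0=225,30
h=P[...,2]
a=np.radians(22.); ex=np.array([np.cos(a),np.sin(a)]); ey=np.array([-ex[1],ex[0]])
rim=.0473
# pixel-wise boundaries per row -> ray onto rim plane
OL,OR,IL,IR=[],[],[],[]
for r in range(58,138):
    m=np.where((h[r-y0]>.044)&(h[r-y0]<.052))[0]+x0
    if len(m)<4: continue
    mid=256; l=m[m<mid]; g=m[m>mid]
    if len(l)<2 or len(g)<2: continue
    OL.append((l.min()-.5,r));IL.append((l.max()+.5,r));IR.append((g.min()-.5,r));OR.append((g.max()+.5,r))
for n,S in zip(("OL","IL","IR","OR"),(OL,IL,IR,OR)):
    W=onplane(e,S,rim,True)[:,:2]; f=cv2.fitLine(((W-c0)*1000).astype(np.float32),cv2.DIST_HUBER,0,.01,.01).ravel()
    q=(W-c0); print(n,"ang %.2f"%np.degrees(np.arctan(f[1]/f[0])),"lat med %.2f mm"%(np.median(q@ey)*1000))
Q=P.reshape(-1,3); k=(Q[:,2]>.045)&(Q[:,2]<.0505); X=(Q[k,:2]-c0)@ex; print("long ext",np.percentile(X,[0.3,99.7]),"rim med",np.median(Q[k,2]))
k=(Q[:,2]>.036)&(Q[:,2]<.0405); X=(Q[k,:2]-c0)@ex; Y=(Q[k,:2]-c0)@ey; print("seal long", np.percentile(X,[1,99]),np.percentile(Y,[1,99]),np.median(Q[k,2]))
# held cover
p,R,s=pose()
T=cloud(e,(190,150,330,320)).reshape(-1,3); T=T[np.abs(T[:,2]-.2313)<.004]
L=(T-p)@R.as_matrix()
print("cover in tool: x",np.percentile(L[:,0],[.3,99.7])," z",np.percentile(L[:,2],[.3,99.7]),"y",np.median(L[:,1]))
A=np.c_[L[:,0],L[:,2],np.ones(len(L))]; print("tilt (dy/dx,dy/dz)",np.linalg.lstsq(A,L[:,1],rcond=None)[0])
# lateral edges of held cap per row
E=cloud(e,(190,150,330,320)); hh=np.abs(E[...,2]-.2313)<.004
a1,a2=[],[]
for r in range(168,228):
    m=np.where(hh[r-150])[0]+190; a1.append((m.min()-.5,r)); a2.append((m.max()+.5,r))
for S in (a1,a2):
    W=(np.array(onplane(e,S,.2313,True))-p)@R.as_matrix(); f=np.polyfit(W[:,0],W[:,2],1); print("cap edge z at x=0 %.4f slope deg %.2f"%(f[1],np.degrees(np.arctan(f[0]))), W[:,0].min().round(4))
E
```

```text
OL ang 21.68 lat med -20.38 mm
IL ang 20.91 lat med -14.58 mm
IR ang 22.02 lat med 13.61 mm
OR ang 21.91 lat med 19.65 mm
long ext [-0.04667681  0.04704998] rim med 0.04695098697986144
seal long [-0.05555214  0.05532905] [-0.01144004  0.01010875] 0.03808103057553883
cover in tool: x [-0.04741541  0.02871294]  z [-0.02644078  0.02772208] y -0.030223349886494298
tilt (dy/dx,dy/dz) [-0.00280064 -0.00099191 -0.03023546]
cap edge z at x=0 -0.0201 slope deg 0.02 -0.0468
cap edge z at x=0 0.0214 slope deg 0.53 -0.0469
```

Run:
```python
from h import *
a=np.radians(13.8); ex=np.array([np.cos(a),np.sin(a)]); ey=np.array([-ex[1],ex[0]]); c=np.array([.5201,-.1899])
tcp={"w1":(.5186,-.1895),"w2":(.5203,-.1888),"w3":(.5202,-.1888),"w4":(.5202,-.189),"w5":(.5199,-.1884),"w6":(.5199,-.1884),"w7":(.5208,-.1886)}
for n in ("w1","w2","w3","w4","w5","w6","w7"):
    e=np.load(n+".npz"); E=cloud(e,(150,100,360,320)); h=E[...,2]
    zc={"w1":.07,"w2":.07,"w3":.07,"w4":.0703,"w5":.0722,"w6":.0802,"w7":.2077}[n]
    m=np.abs(h-zc)<.0028
    rs=np.where(m.sum(1)>25)[0]; r0=rs[0]
    L,G=[],[]
    for r in range(r0+4,r0+24):
        k=np.where(m[r])[0]; L.append((k.min()+149.5,r+100)); G.append((k.max()+150.5,r+100))
    l=onplane(e,L,zc,True)[:,:2]-c; g=onplane(e,G,zc,True)[:,:2]-c
    f=onplane(e,[(260,r0+99.5)],zc,True)[:,:2]-c
    fl=np.polyfit(l@ex,l@ey,1); fg=np.polyfit(g@ex,g@ey,1)
    print(n,"L %.4f G %.4f mid %.4f  tcp %.4f | front x %.4f centre %.4f tcp %.4f| ang %.2f %.2f"%(np.median(l@ey),np.median(g@ey),(np.median(l@ey)+np.median(g@ey))/2,(np.array(tcp[n])-c)@ey,(f@ex)[0],(f@ex)[0]+.047,(np.array(tcp[n])-c)@ex,np.degrees(np.arctan(fl[0])),np.degrees(np.arctan(fg[0]))))
```

```text
w1 L -0.0206 G 0.0218 mid 0.0006  tcp 0.0007 | front x -0.0471 centre -0.0001 tcp -0.0014| ang 0.72 0.57
w2 L -0.0206 G 0.0214 mid 0.0004  tcp 0.0010 | front x -0.0477 centre -0.0007 tcp 0.0005| ang 1.87 -1.84
w3 L -0.0201 G 0.0211 mid 0.0005  tcp 0.0010 | front x -0.0481 centre -0.0011 tcp 0.0004| ang 0.40 -0.72
w4 L -0.0203 G 0.0210 mid 0.0004  tcp 0.0009 | front x -0.0480 centre -0.0010 tcp 0.0003| ang -2.75 0.11
w5 L -0.0200 G 0.0213 mid 0.0007  tcp 0.0015 | front x -0.0480 centre -0.0010 tcp 0.0002| ang 1.30 1.23
w6 L -0.0199 G 0.0213 mid 0.0007  tcp 0.0015 | front x -0.0480 centre -0.0010 tcp 0.0002| ang 1.08 1.94
w7 L -0.0203 G 0.0210 mid 0.0003  tcp 0.0011 | front x -0.0473 centre -0.0003 tcp 0.0010| ang 1.27 1.97
```

Run:
```python
from h import *
a=np.radians(21.8); t=np.array([.5876,.1105])+.076*np.array([np.cos(a),np.sin(a)]); print(t)
delta([*t,.19],21.6)
```

```text
[0.65816492 0.13872396]
t=14.65 pos [0.6563 0.1389 0.2011] phi 23.00 F [-0.24 -0.83 -2.06] M [-0.03  0.06  0.02] gap 0.0452
shift [ 0.0016  0.0111 -0.0008] turn [0.27 1.4  0.12]
```

Emit:
{"op": "arm_command", "data": {
  "rows": [
    [0.525, 0.0005, 0.003, 0, 0, 0.4, 0],
    [0.525, 0.001, 0.006, 0, 0.1, 0.8, 0],
    [0.525, 0.0015, 0.009, -0.0005, 0.2, 1.2, 0.1],
    [0.525, 0.0015, 0.011, -0.001, 0.2, 1.4, 0.1],
    [0.525, 0.0015, 0.011, -0.001, 0.2, 1.4, 0.1],
    [0.525, 0.0015, 0.011, -0.001, 0.2, 1.4, 0.1],
    [0.525, 0.0015, 0.011, -0.001, 0.2, 1.4, 0.1],
    [0.525, 0.0015, 0.011, -0.001, 0.2, 1.4, 0.1],
    [0.525, 0.0015, 0.011, -0.001, 0.2, 1.4, 0.1],
    [0.525, 0.0015, 0.011, -0.001, 0.2, 1.4, 0.1]
  ]
}}

```text
clock: 15.65
tool_pos: [0.6582, 0.1386, 0.1902]
tool_rot: [-1.552, -0.296, 0.295]
contact_force: [-1.1, 0.2, -1.6]
finger_gap: 0.0446
```

```bash
cat > mb.py <<'E'
from h import *
import sys
p,R,s=pose(); e=snapshot("wrist"); np.savez(sys.argv[1]+".npz",**e); p2,R2,_=pose(); print(p.round(4),p2.round(4)); p=(p+0*p2)
M=R.as_matrix(); phi=np.arctan2(M[1,0],M[0,0]); print("phi %.2f"%np.degrees(phi))
P=cloud(e,(225,20,290,157)); h=P[...,2]; c0=np.array([.5876,.1105]); a=np.radians(21.8); ex=np.array([np.cos(a),np.sin(a)]); ey=np.array([-ex[1],ex[0]])
res={k:[] for k in("OL","IL","IR","OR")}
Hm=(h>.0435)&(h<.052); rr=np.where(Hm.sum(1)>4)[0]
for r in range(rr[0]+8,rr[-1]-8):
    m=np.where(Hm[r])[0]; l=m[m<32]; g=m[m>32]
    if len(l)<3 or len(g)<3: continue
    for k,x in zip(res,(l.min()-.5,l.max()+.5,g.min()-.5,g.max()+.5)): res[k].append((x+225,r+20))
out={}
for k,S in res.items():
    W=onplane(e,S,.047,True)[:,:2]-c0; f=cv2.fitLine((W*1000).astype(np.float32),cv2.DIST_HUBER,0,.01,.01).ravel(); out[k]=np.median(W@ey)
    print(k,"ang %.2f lat %.2f"%(np.degrees(np.arctan(f[1]/f[0])),1000*out[k]))
Q=P[Hm]; X=(Q[:,:2]-c0)@ex; print("B long",np.percentile(X,[.3,99.7]).round(4),"rim",np.median(Q[:,2]).round(4))
zc=p[2]+.0303; E=cloud(e,(190,145,330,320)); hh=np.abs(E[...,2]-zc)<.004; rs=np.where(hh.sum(1)>40)[0]; r0=rs[0]
L,G=[],[]
for r in range(r0+3,r0+50):
    k=np.where(hh[r])[0]; L.append((k.min()+189.5,r+145)); G.append((k.max()+190.5,r+145))
for S in (L,G):
    W=(onplane(e,S,zc,True)-p)@M; f=np.polyfit(W[:,0],W[:,2],1); print("cap edge tool z %.4f at x=-.03, slope %.2f"%(np.polyval(f,-.03),np.degrees(np.arctan(f[0]))))
W=(onplane(e,[(260,r0+144.5)],zc,True)-p)@M; print("front x",W[0,0]); st()
E
python3 mb.py w10
```

```text
[0.6582 0.1386 0.1902] [0.6582 0.1385 0.1901]
phi 21.61
OL ang 21.21 lat -19.94
IL ang 21.36 lat -14.02
IR ang 22.90 lat 13.44
OR ang 21.99 lat 20.04
B long [-0.0476  0.0469] rim 0.0469
cap edge tool z -0.0215 at x=-.03, slope -0.17
cap edge tool z 0.0198 at x=-.03, slope 0.05
front x -0.04866881491814405
t=15.70 pos [0.6582 0.1385 0.1901] Ftool [0.21 1.9  1.01] Mtool [0.04 0.05 0.  ] gap 0.0451
```

Run:
```python
from h import *
delta([.5883,.1116,.075],21.8)
```

```text
t=15.70 pos [0.6582 0.1385 0.1901] phi 21.61 F [-0.18  1.01 -1.9 ] M [ 0.04  0.02 -0.05] gap 0.0451
shift [-0.0749  0.1151  0.0009] turn [ 0.07 -0.19  0.03]
```

Emit:
{"op": "arm_command", "data": {
  "rows": [
    [0.523, -0.012, 0.01, 0, 0, 0, 0],
    [0.522, -0.026, 0.025, 0.0003, 0, 0, 0],
    [0.521, -0.042, 0.043, 0.0005, 0, -0.1, 0],
    [0.52, -0.057, 0.063, 0.0007, 0, -0.2, 0],
    [0.52, -0.068, 0.082, 0.0009, 0, -0.2, 0],
    [0.52, -0.075, 0.098, 0.0009, 0, -0.2, 0],
    [0.52, -0.075, 0.108, 0.0009, 0, -0.2, 0],
    [0.52, -0.075, 0.114, 0.0009, 0, -0.2, 0],
    [0.52, -0.075, 0.115, 0.0009, 0, -0.2, 0],
    [0.52, -0.075, 0.115, 0.0009, 0, -0.2, 0]
  ]
}}

```text
clock: 16.7
tool_pos: [0.5891, 0.112, 0.0755]
tool_rot: [-1.551, -0.3, 0.297]
contact_force: [0.2, -0.6, -2.2]
finger_gap: 0.0449
```

Run:
```python
from h import *
delta([.5883,.1116,.056],21.8)
e=topz("w11"); 
d=snapshot("scene"); np.savez("s11.npz",**d); cv2.imwrite("pics/s11.png",cv2.resize(d["pixels"][150:240,220:360,::-1],None,fx=5,fy=5,interpolation=cv2.INTER_CUBIC)); st()
```

```text
t=16.70 pos [0.5891 0.112  0.0755] phi 21.82 F [ 0.19 -0.59 -2.21] M [ 0.06  0.02 -0.04] gap 0.0449
shift [-0.0009  0.0195 -0.0001] turn [0.07 0.02 0.09]
w11 capz 0.1057 cap-tcp 0.02993
t=16.80 pos [0.5891 0.112  0.0758] Ftool [ 0.18  0.92 -0.55] Mtool [-0.01  0.01  0.04] gap 0.0448
```

View pics/s11.png

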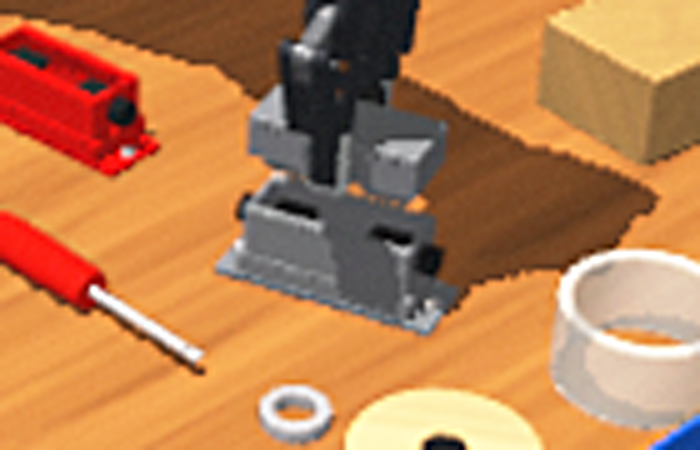

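View pics/w11.png

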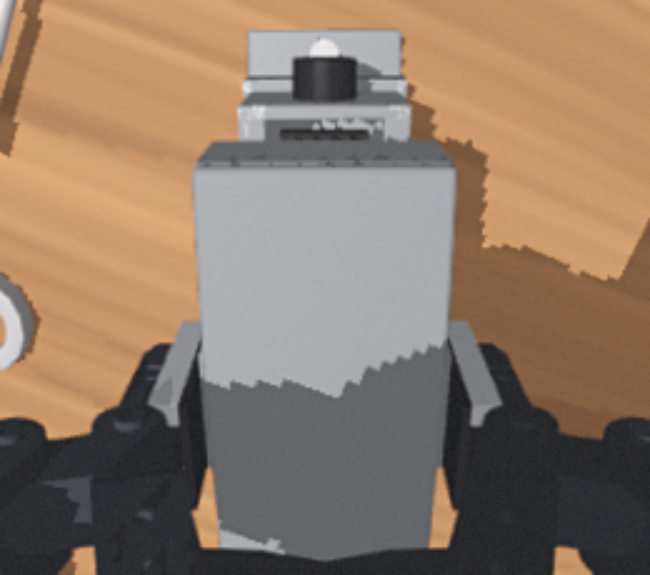

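The held cap (crop centre x≈324) sits squarely over the box rim (centre x≈325). Now a slow descent, watching the forces.

Emit:
{"op": "arm_command", "data": {
  "rows": [
    [0.52, -0.0009, 0.004, 0, 0, 0, 0],
    [0.52, -0.0009, 0.008, 0, 0, 0, 0],
    [0.52, -0.0009, 0.012, 0, 0, 0, 0],
    [0.52, -0.0009, 0.016, 0, 0, 0, 0],
    [0.52, -0.0009, 0.019, 0, 0, 0, 0],
    [0.52, -0.0009, 0.021, 0, 0, 0, 0],
    [0.52, -0.0009, 0.0225, 0, 0, 0, 0],
    [0.52, -0.0009, 0.024, 0, 0, 0, 0],
    [0.52, -0.0009, 0.0255, 0, 0, 0, 0],
    [0.52, -0.0009, 0.027, 0, 0, 0, 0]
  ]
}}

```text
clock: 17.8
tool_pos: [0.5885, 0.1117, 0.0488]
tool_rot: [-1.551, -0.301, 0.297]
contact_force: [0.4, 0.5, -0.4]
finger_gap: 0.0446
```

Run:
```python
from h import *
delta([.5883,.1116,.045],21.8); st()
```

```text
t=17.80 pos [0.5885 0.1117 0.0488] phi 21.81 F [ 0.39  0.5  -0.44] M [ 0.03 -0.02 -0.02] gap 0.0446
shift [-0.0002  0.0038 -0.    ] turn [0.08 0.01 0.13]
t=17.80 pos [0.5885 0.1117 0.0488] Ftool [0.54 0.45 0.32] Mtool [ 0.02  0.02 -0.02] gap 0.0446
```

Emit:
{"op": "arm_command", "data": {
  "rows": [
    [0.52, 0, 0.0004, 0, 0, 0, 0],
    [0.52, 0, 0.0008, 0, 0, 0, 0],
    [0.52, 0, 0.0012, 0, 0, 0, 0],
    [0.52, 0, 0.0016, 0, 0, 0, 0],
    [0.52, 0, 0.002, 0, 0, 0, 0],
    [0.52, 0, 0.0024, 0, 0, 0, 0],
    [0.52, 0, 0.0028, 0, 0, 0, 0],
    [0.52, 0, 0.0031, 0, 0, 0, 0],
    [0.52, 0, 0.0034, 0, 0, 0, 0],
    [0.52, 0, 0.0035, 0, 0, 0, 0]
  ]
}}

```text
clock: 18.8
tool_pos: [0.5884, 0.1117, 0.0453]
tool_rot: [-1.551, -0.301, 0.297]
contact_force: [0.5, -0.2, -1.1]
finger_gap: 0.0448
```

Run:
```python
from h import *
st()
```

```text
t=18.80 pos [0.5884 0.1117 0.0453] Ftool [ 0.37  1.14 -0.41] Mtool [-0.06  0.01  0.04] gap 0.0448
```

Emit:
{"op": "arm_command", "data": {
  "rows": [
    [0.519, 0, 0.0002, 0, 0, 0, 0],
    [0.518, 0, 0.0004, 0, 0, 0, 0],
    [0.517, 0, 0.0006, 0, 0, 0, 0],
    [0.516, 0, 0.0008, 0, 0, 0, 0],
    [0.515, 0, 0.001, 0, 0, 0, 0],
    [0.514, 0, 0.0012, 0, 0, 0, 0],
    [0.513, 0, 0.0014, 0, 0, 0, 0],
    [0.512, 0, 0.0016, 0, 0, 0, 0],
    [0.511, 0, 0.0018, 0, 0, 0, 0],
    [0.51, 0, 0.002, 0, 0, 0, 0]
  ]
}}

```text
clock: 19.8
tool_pos: [0.5885, 0.1117, 0.0436]
tool_rot: [-1.551, -0.301, 0.297]
contact_force: [-1.2, -0.9, 1.8]
finger_gap: 0.0446
```

Run:
```python
from h import *
st()
```

```text
t=19.80 pos [0.5885 0.1117 0.0436] Ftool [-1.4  -1.78 -0.38] Mtool [-0.02  0.03  0.33] gap 0.0446
```

Emit:
{"op": "arm_command", "data": {
  "rows": [
    [0.51, 0, 0.0002, 0, 0, 0, 0],
    [0.51, 0, 0.0004, 0, 0, 0, 0],
    [0.51, 0, 0.0006, 0, 0, 0, 0],
    [0.51, 0, 0.0008, 0, 0, 0, 0],
    [0.51, 0, 0.001, 0, 0, 0, 0],
    [0.51, 0, 0.0012, 0, 0, 0, 0],
    [0.51, 0, 0.0014, 0, 0, 0, 0],
    [0.51, 0, 0.0016, 0, 0, 0, 0],
    [0.51, 0, 0.0018, 0, 0, 0, 0],
    [0.51, 0, 0.002, 0, 0, 0, 0]
  ]
}}

```text
clock: 20.8
tool_pos: [0.5886, 0.1117, 0.0416]
tool_rot: [-1.551, -0.301, 0.297]
contact_force: [-2.6, -0.8, 4.2]
finger_gap: 0.0447
```

Run:
```python
from h import *
st(); topz("w12"); st()
```

```text
t=20.80 pos [0.5886 0.1117 0.0416] Ftool [-2.71 -4.21  0.21] Mtool [ 0.07 -0.03  0.39] gap 0.0447
w12 capz 0.07195 cap-tcp 0.03034
t=20.85 pos [0.5885 0.1117 0.0416] Ftool [-2.59 -2.7   0.58] Mtool [ 0.09 -0.01  0.36] gap 0.0450
```

Emit:
{"op": "arm_command", "data": {
  "rows": [
    [0.51, -0.0002, 0.0, 0, 0, 0, 0],
    [0.51, -0.0005, 0.0001, 0, 0, 0, 0],
    [0.51, -0.0008, 0.0002, 0, 0, 0, 0],
    [0.51, -0.001, 0.0003, 0, 0, 0, 0],
    [0.51, -0.001, 0.0004, 0, 0, 0, 0],
    [0.51, -0.001, 0.0005, 0, 0, 0, 0],
    [0.51, -0.001, 0.0006, 0, 0, 0, 0],
    [0.51, -0.001, 0.0007, 0, 0, 0, 0],
    [0.51, -0.001, 0.0008, 0, 0, 0, 0],
    [0.51, -0.001, 0.0009, 0, 0, 0, 0]
  ]
}}

```text
clock: 21.85
tool_pos: [0.5883, 0.1116, 0.041]
tool_rot: [-1.551, -0.302, 0.296]
contact_force: [4.0, 1.0, 4.2]
finger_gap: 0.0447
```

Run:
```python
from h import *
st()
```

```text
t=21.85 pos [0.5883 0.1116 0.041 ] Ftool [ 4.12 -4.17 -0.6 ] Mtool [ 0.1   0.02 -0.59] gap 0.0447
```

Emit:
{"op": "arm_command", "data": {
  "rows": [
    [0.51, 0, 0.0004, 0, 0, 0, 0],
    [0.51, 0, 0.0005, 0, 0, 0, 0],
    [0.51, 0, 0.0006, 0, 0, 0, 0],
    [0.51, 0, 0.0007, 0, 0, 0, 0],
    [0.51, 0, 0.0008, 0, 0, 0, 0],
    [0.51, 0, 0.0009, 0, 0, 0, 0],
    [0.51, 0, 0.001, 0, 0, 0, 0],
    [0.51, 0, 0.0011, 0, 0, 0, 0],
    [0.51, 0, 0.0011, 0, 0, 0, 0],
    [0.51, 0, 0.0011, 0, 0, 0, 0]
  ]
}}

```text
clock: 22.85
tool_pos: [0.5884, 0.1116, 0.0406]
tool_rot: [-1.551, -0.302, 0.295]
contact_force: [-0.1, 1.3, 10.6]
finger_gap: 0.0443
```

Run:
```python
from h import *
st(); topz("w13"); st()
```

```text
t=22.85 pos [0.5884 0.1116 0.0406] Ftool [  0.38 -10.57   1.23] Mtool [ 0.13 -0.01 -0.02] gap 0.0443
w13 capz 0.07098 cap-tcp 0.03037
t=22.90 pos [0.5884 0.1116 0.0406] Ftool [ 0.34 -9.65  0.67] Mtool [ 0.11  0.01 -0.01] gap 0.0452
```

Emit:
{"op": "arm_command", "data": {
  "rows": [
    [0.52, 0, 0.0007, 0, 0, 0, 0],
    [0.527, 0, 0.0007, 0, 0, 0, 0],
    [0.532, 0, 0.0007, 0, 0, 0, 0],
    [0.537, 0, 0.0008, 0, 0, 0, 0],
    [0.542, 0, 0.0009, 0, 0, 0, 0],
    [0.547, 0, 0.001, 0, 0, 0, 0],
    [0.552, 0, 0.0011, 0, 0, 0, 0],
    [0.557, 0, 0.0012, 0, 0, 0, 0],
    [0.562, 0, 0.0013, 0, 0, 0, 0],
    [0.567, 0, 0.0014, 0, 0, 0, 0]
  ]
}}

```text
clock: 23.9
tool_pos: [0.5884, 0.1115, 0.0398]
tool_rot: [-1.551, -0.302, 0.295]
contact_force: [-0.4, 0.3, 9.9]
finger_gap: 0.0484
```

Run:
```python
from h import *
st(); topz("w14"); st()
```

```text
t=23.90 pos [0.5884 0.1115 0.0398] Ftool [-0.21 -9.92  0.37] Mtool [ 0.02  0.   -0.06] gap 0.0484
w14 capz 0.07096 cap-tcp 0.03115
t=23.95 pos [0.5885 0.1115 0.0398] Ftool [ 0.68 -8.95  1.07] Mtool [ 0.11 -0.02 -0.01] gap 0.0485
```

Emit:
{"op": "arm_command", "data": {
  "rows": [
    [0.572, 0, 0.0007, 0, 0, 0, 0],
    [0.577, 0, 0.0008, 0, 0, 0, 0],
    [0.582, 0, 0.0008, 0, 0, 0, 0],
    [0.587, 0, 0.0009, 0, 0, 0, 0],
    [0.592, 0, 0.001, 0, 0, 0, 0],
    [0.597, 0, 0.001, 0, 0, 0, 0],
    [0.602, 0, 0.0011, 0, 0, 0, 0],
    [0.608, 0, 0.0011, 0, 0, 0, 0],
    [0.614, 0, 0.0011, 0, 0, 0, 0],
    [0.62, 0, 0.0011, 0, 0, 0, 0]
  ]
}}

```text
clock: 24.95
tool_pos: [0.5885, 0.1115, 0.0389]
tool_rot: [-1.551, -0.302, 0.295]
contact_force: [0.8, 1.4, 6.4]
finger_gap: 0.0532
```

Run:
```python
from h import *
st(); topz("w15"); st()
```

```text
t=24.95 pos [0.5885 0.1115 0.0389] Ftool [ 1.31 -6.38  1.03] Mtool [ 0.01 -0.01 -0.25] gap 0.0532
w15 capz 0.07096 cap-tcp 0.03204
t=25.00 pos [0.5885 0.1115 0.0389] Ftool [ 0.47 -7.42  0.49] Mtool [ 0.05 -0.01 -0.3 ] gap 0.0528
```

Emit:
{"op": "arm_command", "data": {
  "rows": [
    [0.627, 0, 0.0004, 0, 0, 0, 0],
    [0.634, 0, 0.0004, 0, 0, 0, 0],
    [0.641, 0, 0.0003, 0, 0, 0, 0],
    [0.65, 0, 0.0002, 0, 0, 0, 0],
    [0.665, 0, 0, 0, 0, 0, 0],
    [0.685, 0, 0, 0, 0, 0, 0],
    [0.71, 0, 0, 0, 0, 0, 0],
    [0.74, 0, 0, 0, 0, 0, 0],
    [0.77, 0, 0, 0, 0, 0, 0],
    [0.8, 0, 0, 0, 0, 0, 0]
  ]
}}

```text
clock: 26.0
tool_pos: [0.5884, 0.1115, 0.0389]
tool_rot: [-1.551, -0.302, 0.295]
contact_force: [0.4, -0.6, 0.3]
finger_gap: 0.0684
```

Run:
```python
from h import *
st(); topz("w16"); st()
```

```text
t=26.00 pos [0.5884 0.1115 0.0389] Ftool [ 0.18 -0.31 -0.67] Mtool [0.   0.01 0.05] gap 0.0684
w16 capz 0.07184 cap-tcp 0.03293
t=26.05 pos [0.5885 0.1115 0.0389] Ftool [1.37 0.51 0.22] Mtool [ 0.02 -0.01 -0.  ] gap 0.0680
```

View pics/w16.png

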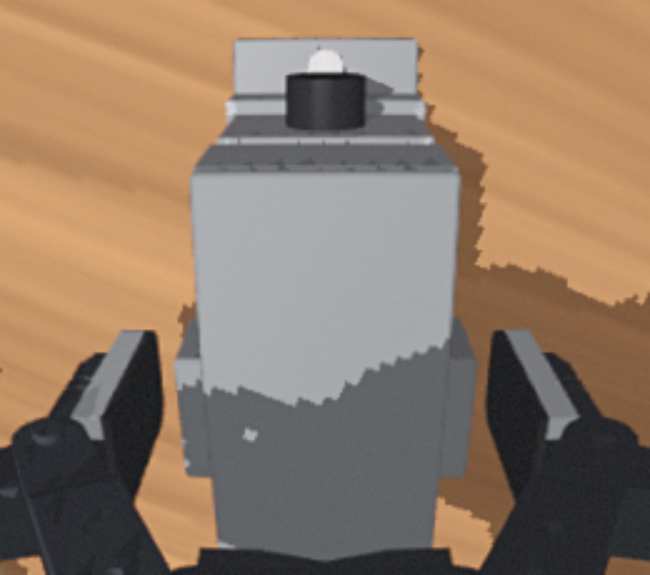

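The cap rose only about 0.9 mm on release, to roughly 1 mm above the rim, which matches latched. Both tabs are out. Retracting straight up.

Emit:
{"op": "arm_command", "data": {
  "rows": [
    [0.85, 0, 0, 0, 0, 0, 0],
    [0.88, 0, -0.004, 0, 0, 0, 0],
    [0.9, 0, -0.01, 0, 0, 0, 0],
    [0.9, 0, -0.02, 0, 0, 0, 0],
    [0.9, 0, -0.035, 0, 0, 0, 0],
    [0.9, 0, -0.055, 0, 0, 0, 0],
    [0.9, 0, -0.075, 0, 0, 0, 0],
    [0.9, 0, -0.095, 0, 0, 0, 0],
    [0.9, 0, -0.11, 0, 0, 0, 0],
    [0.9, 0, -0.12, 0, 0, 0, 0]
  ]
}}

```text
clock: 27.05
tool_pos: [0.5888, 0.1117, 0.1613]
tool_rot: [-1.551, -0.304, 0.293]
contact_force: [-0.8, 0.1, -0.1]
finger_gap: 0.0769
```

Emit:
{"op": "arm_command", "data": {
  "rows": [
    [0.9, 0, 0, 0, 0, 0, 0],
    [0.9, 0, 0, 0, 0, 0, 0],
    [0.9, 0, 0, 0, 0, 0, 0],
    [0.9, 0, 0, 0, 0, 0, 0],
    [0.9, 0, 0, 0, 0, 0, 0],
    [0.9, 0, 0, 0, 0, 0, 0],
    [0.9, 0, 0, 0, 0, 0, 0],
    [0.9, 0, 0, 0, 0, 0, 0],
    [0.9, 0, 0, 0, 0, 0, 0],
    [0.9, 0, 0, 0, 0, 0, 0]
  ]
}}

```text
clock: 28.05
tool_pos: [0.5888, 0.1117, 0.1614]
tool_rot: [-1.551, -0.304, 0.293]
contact_force: [0.0, -0.1, 0.4]
finger_gap: 0.0767
```

Run:
```python
from h import *
st(); e=snapshot("wrist"); np.savez("w17.npz",**e); cv2.imwrite("pics/w17.png",e["pixels"][:,:,::-1])
P=cloud(e,(200,100,320,260)); h=P[...,2]; m=np.abs(h-.0715)<.0035
Q=P[m]; A=np.c_[Q[:,:2]-[.5873,.1104],np.ones(len(Q))]; f=np.linalg.lstsq(A,Q[:,2],rcond=None)[0]
print("capz med",np.median(Q[:,2]).round(4),"plane",f.round(4),"tilt",np.hypot(*f[:2]).round(4))
print(cv2.minAreaRect((Q[:,:2]*1000).astype(np.float32)))
a=np.radians(21.8); ex=np.array([np.cos(a),np.sin(a)]); ey=np.array([-ex[1],ex[0]])
L=[];G=[];T=[]
Mx=((h>.063)&(h<.075))
for r in range(160):
    k=np.where(m[r])[0]; k2=np.where(Mx[r])[0]
    if len(k)>30: L.append((k.min()+199.5,r+100)); G.append((k.max()+200.5,r+100)); T.append((k2.min()+199.5,k2.max()+200.5,r+100))
L=onplane(e,L,.0718,True)[:,:2]-[.5873,.1104]; G=onplane(e,G,.0718,True)[:,:2]-[.5873,.1104]
print("lat", np.median(L@ey),np.median(G@ey),"long",np.percentile(L@ex,[0,100]))
d=snapshot("scene"); cv2.imwrite("pics/s17.png",d["pixels"][:,:,::-1]); cv2.imwrite("pics/s17c.png",cv2.resize(d["pixels"][150:240,220:360,::-1],None,fx=5,fy=5,interpolation=cv2.INTER_CUBIC))
```

```text
t=28.05 pos [0.5888 0.1117 0.1614] Ftool [-0.04 -0.41 -0.13] Mtool [0.02 0.03 0.05] gap 0.0767
capz med 0.0718 plane [0.0011 0.0023 0.0718] tilt 0.0026
((588.1319580078125, 110.67253112792969), (94.25106811523438, 53.0834846496582), 21.867794036865234)
lat -0.021321780274518285 0.02107618995290139 long [-0.04627073  0.04717832]
```

View pics/w17.png

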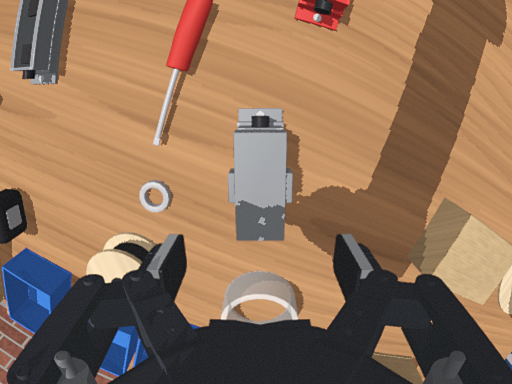

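View pics/s17c.png

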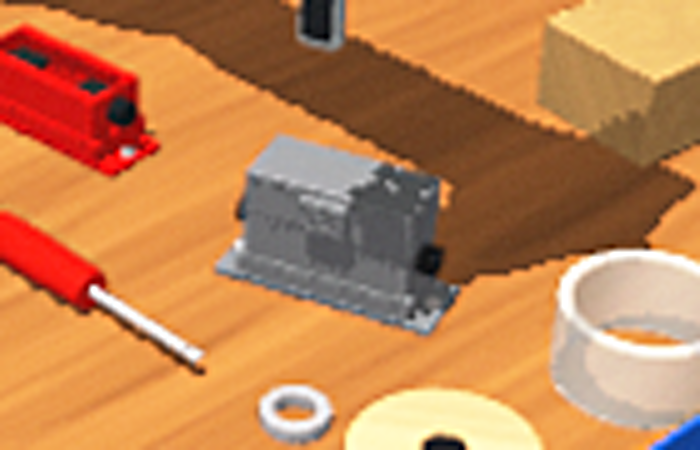

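View pics/s17.png

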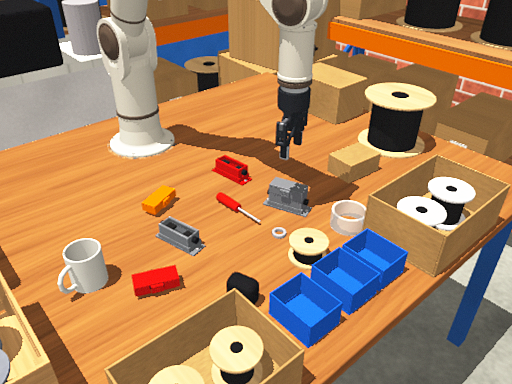

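The cap stayed at z = 0.0718 for over 2 s, about 0.9 mm above the rim (0.0709–0.0710 when pressed home). It is tilted 0.003 rad and centred within about 1 mm. The wrist view shows both tabs out, at (232,185) and (289,187), and nothing looks displaced.

```bash
python3 -c "
from bench import hand_in
print(hand_in())"
```

```text
the job is handed in; nothing more can be done
None
```

I moved the cover from the closed box to the open one and handed the job in at about 28 s. My last checks show it latched, though `hand_in()` reports no verdict.

- **Freeing it:** I squeezed the tabs evenly to their stops, with sideways force under about 2 N. The cover rose with the hand and I lifted it about 135 mm clear.
- **Fitting it:** I centred it over the open box and lowered it without sideways force. I then pressed it onto the rim at about 10 N and opened the fingers slowly while still pressing down.
- **Last checks:**
  - The cap rose 0.9 mm on release and held that height for 2 s with the hand clear.
  - Tilt was 0.003 rad, turn under 0.1°, and centre within about 1 mm of the box middle.
  - Both tabs looked back out in the wrist view, and nothing on the bench looked displaced.
- **Disagreements:**
  - One in-hand position reading was about 1.4 mm off because the arm was still settling, so I repeated it at rest.
  - During the press, the hand felt a 3 to 4 N lengthwise force. I took it for friction on the seal, and it was gone once the cover was seated.
- **Not measured directly:** I had no reading of the tab forces, the seal travel or the hooks. The latch is inferred from the cap height.

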